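Encase the robot's actuator canisters in twist-lock housings

ROBOT

A 7-joint arm with a two-finger parallel gripper is mounted at the origin on the work surface. World frame = base frame: x ahead of the robot, y to its left, z up, the work surface at z = 0. Lengths are in m, angles in rad, forces in N, time in s.
With the tool pointing down it reaches from about 0.425 to 0.875 m from the base axis. Payload 4.7 kg.
Tool frame: the origin (TCP) lies on the centre line of the jaws, within the pads' length; the fingertips stand ctrl.tcp_to_tips ahead of it and the grasp point (between the pads) lies 2 mm behind it (ctrl.tcp_to_tips is the distance from the TCP to the fingertips, in m); z points along the fingers, y is the line along which they close (so a half turn about z gives the same grasp; the last joint's range is limited). The gripper opens to 87 mm and grips with 3 to 60 N. Pads are 19 mm wide; open, the fingers measure 117 mm over their backs; the gripper's body (75 mm by 190 mm) begins 51 mm behind the grasp point.
Start: joints at [1.3, 0.321, -0.07, 1.45, 0.023, 1.371, -0.057], TCP at [0.183, -0.624, 0.24] pointing down, gripper open.
Joint ranges: [-2.86, 2.86], [-0.3, 2.09], [-1.38, 1.24], [0.06, 2.45], [-1.56, 4.7], [0.09, 2.05], [-2.69, 2.69]. Speed limits (rad/s): [2.57, 2.57, 3.14, 3.14, 3.14, 3.14, 3.14].

INTERFACE

Orientations are given as a rotation vector (axis times angle).
In Python, from bench import ctrl, optics, close_job gives the robot as it stands.
- The arm moves only by the shell command python3 -m inch 'ROWS' [OPENING] [FORCE]. ROWS is JSON, a list of rows, each a list of 2 entries, a list of its own where there are three numbers: the shift along the tool's x, y, z in mm, then the turn, a rotation vector about the tool's x, y, z in degrees. In form: [[[x, y, z], [ax, ay, az]], ...]. A call has exactly 10 rows; each row shifts and turns the commanded pose from where the row before left it, along the tool's axes as they then stand; what a row does not reach is not made up. A row lasts 1/10 s, in which the tool goes at most 50 mm and 8.59 degrees, less where a joint would pass 70% of its speed; a pose out of reach is approached as far as the arm can. A call is refused whole if a number of a shift passes 50 or a number of a turn 8.59, either way. A call with a gripper value outside its range is refused whole. OPENING is the closure, from 0 (fully open) to 1 (shut), set as the call begins (- or left out, the last holds). The fingers move at their own pace and stop on an object; FORCE is the grip in N (left out, the last holds). Time passes only in rows, so rows that do not move let the fingers close, or fill a call up. It gives the time, the measured TCP pose, the force and the opening at its end, in the units of the state.
- ctrl.get_state(): the state, without advancing time (a new reading comes with each control period).
- optics.get_image(name): name is "scene" or "top"; returns a dict with "image" (400x640x3 uint8, red, green, blue), "fx", "fy", "cx", "cy" (pixels), "dist" ([k1, k2, p1, p2, k3] as OpenCV has them; the pictures are not rectified), "R" (3x3) and "t" (3): a world point X has camera coordinates R X + t. Camera axes: x right, y down, z forward; pixel columns grow to the right and rows downward; lengths in m; the calibration is good to about 2 mm. A picture is of the moment at which its call begins. There is no depth.
- close_job(): hands the job in, once; it reports no verdict.
The state is a dict: "time": time; "joint_positions": joint angles; "qd": joint speeds; "joint_torque": joint torques, N m; "position": TCP position; "tool_rot": TCP orientation; "ft_force": force on the tool from outside, world axes, zero at the start; "torque": the same for the moment, N m; "grip_width": opening from 0.0 (shut) to 1.0 (fully open).
Only numpy, scipy, OpenCV 4.12 (cv2) and the standard library are available. Lean on these libraries where they do the work, as an engineer would, in place of code of your own. Each camera call takes 0.05 s, during which the arm holds its last target. There are 200 camera calls.

TASK

First bring the carrier plate with the three housings over the fixture bed and slide it until its two holes drop over the pins and it lies flat on the bed. Then stand every inner canister on the desk upright in a housing of its own, put a cap over each filled housing, down onto its shoulder, and twist it until the cap's bar points along the housing's two ribs, so that it is locked. Leave empty housings uncapped and the other things on the desk where they are.

Things in the scene. Friction and masses are not known exactly. Their poses are not given: they have to be found in the camera images.
- bed_centre (a point): Grey fixture bed, fixed to the desk, 222 x 198 mm, 12 mm thick, with two upright steel pins. This point is on its top face, where the underside centre of the carrier plate's post must come to lie; the seated plate's x and y axes then match the bed's. The bed reaches 84 mm to -y and 114 mm to +y of it.
- pin1 (a point): Tip of the bed's first locating pin (at x +66, y +38 mm from the bed point). Pin diameter 14 mm, 16 mm tall above the bed, tapering to 8 mm over its top 6 mm.
- pin2 (a point): Tip of the second locating pin (x -66, y +38 mm), same size.
- plate_grip (a point): Loose carrier plate, 0.6 kg: aluminium, 214 x 190 x 8 mm, with two 19 mm through holes, three white open cups (housings, rims 58 mm above the plate's underside, 19 mm or more from the post) and a middle post. The post's black grip is 40 mm along plate x, 18 mm along y, from 60 to 100 mm above the underside; this point is its centre, at 80 mm. Plate reaches x +-107, y -80 to +110 mm of it.
- hole1 (a point): Centre of the plate's hole for pin1, on the plate's underside, at x +66, y +38 mm from the post's axis. 19 mm diameter.
- hole2 (a point): Centre of the plate's hole for pin2, on the underside, at x -66, y +38 mm from the post's axis.
- housing1 (a point): Housing 1: this point is the centre of its floor (the plate's top face), x 0, y +64 mm from the post's axis; axes are the plate's. Below 82 mm diameter, 26 mm tall, then a shoulder and a neck, outer 60, inner 53 mm diameter, up to 50 mm. Two lugs (18 mm wide, 35 to 41 mm up) reach out of the neck to 36 mm from the axis at +x and -x; a small outer rib under each marks that line.
- housing2 (a point): Housing 2: this point is the centre of its floor (the plate's top face), x -55, y -32 mm from the post's axis; axes are the plate's. Same cup as housing 1, lugs and ribs also along x. A cap goes down over the neck only with its bar well across (50 to 90 degrees from) the line of the ribs; its rim then rests on the shoulder. If lug meets lug it sits 15 mm too high.
- housing3 (a point): Housing 3: this point is the centre of its floor (the plate's top face), x +55, y -32 mm from the post's axis; axes are the plate's. Same cup as housing 1, lugs and ribs also along x. A lowered cap is locked when turned, either way, until its bar points along the ribs; the cap's lugs are then under the housing's lugs.
- inner1_mid (a point): Inner shell: closed aluminium canister, 44 mm diameter and 50 mm tall, with a black round knob on top, 24 mm diameter, 26 mm tall (76 mm in all, about 0.15 kg). The point is on its axis 38 mm above its underside. In a housing its body's top is flush with the rim. Two or three are present; an absent one reads None.
- inner2_mid (a point): Inner shell: closed aluminium canister, 44 mm diameter and 50 mm tall, with a black round knob on top, 24 mm diameter, 26 mm tall (76 mm in all, about 0.15 kg). The point is on its axis 38 mm above its underside. In a housing its body's top is flush with the rim. Two or three are present; an absent one reads None.
- inner3_mid (a point): Inner shell: closed aluminium canister, 44 mm diameter and 50 mm tall, with a black round knob on top, 24 mm diameter, 26 mm tall (76 mm in all, about 0.15 kg). The point is on its axis 38 mm above its underside. In a housing its body's top is flush with the rim. Two or three are present; an absent one reads None.
- cap1_mid (a point): Grey cap, hollow, open below: 82 mm diameter, 58 mm tall (54 mm deep, 76 mm bore), and on top a bar 56 mm long (its x), 16 mm wide, 28 mm tall; 86 mm in all, 0.12 kg. The point is on its axis 43 mm above its lower rim. Inside the lower rim two lugs (16 mm wide, 6 mm tall, reaching in to 32 mm from the axis) lie on the line of the bar, at its +x and -x.
- cap2_mid (a point): Grey cap, hollow, open below: 82 mm diameter, 58 mm tall (54 mm deep, 76 mm bore), and on top a bar 56 mm long (its x), 16 mm wide, 28 mm tall; 86 mm in all, 0.12 kg. The point is on its axis 43 mm above its lower rim. Inside the lower rim two lugs (16 mm wide, 6 mm tall, reaching in to 32 mm from the axis) lie on the line of the bar, at its +x and -x.
- cap3_mid (a point): Grey cap, hollow, open below: 82 mm diameter, 58 mm tall (54 mm deep, 76 mm bore), and on top a bar 56 mm long (its x), 16 mm wide, 28 mm tall; 86 mm in all, 0.12 kg. The point is on its axis 43 mm above its lower rim. Inside the lower rim two lugs (16 mm wide, 6 mm tall, reaching in to 32 mm from the axis) lie on the line of the bar, at its +x and -x.
- servo: Bystander: black servo motor, 72 x 28 x 52 mm. Origin at the centre of its underside.
- tape: Bystander: cardboard roll, 72 mm outer diameter, 22 mm tall, lying flat. Origin at the centre of its underside.
- mug: Bystander: white mug, 80 mm diameter, 95 mm tall. Origin at its underside.
- mouse: Bystander: black computer mouse, 62 mm, 34 mm tall. Origin at its underside.
- screwdriver: Bystander: screwdriver, 190 mm long, lying on the desk. Origin at its underside.
Things that resemble listed ones, but are neither listed nor needed, are in the scene too. What is shaped like the part that bears inner2_mid but yellow is not meant.

How it is judged:
By the outcome, as a careful person would: the job done as asked, in the order asked, and still so for the second after the job is handed in, with the robot touching nothing.
Of inner1, inner2, inner3 only 2 to 3 are there at a start; the rules pass over those that are not, and their reading is None.
At some moment in a run one of inner1, inner2, inner3, cap1, cap2, cap3 may be knocked a few centimetres aside while the robot is not near it.
It also fails if it takes over 210 s, if anything falls off the work surface, if the arm or the gripper's body presses on something with over 40 N, if the wrist force passes 120 N, or if a joint passes its speed limit or range.

## Working session

There is one attempt and no reset: what is moved stays moved. The work goes in short steps, Python scripts to look and compute and a shell command to move; the robot and the scene stay as the last step left them, time stands still between calls to the robot, and variables do not carry over. Pictures are saved under pics/ and viewed, on a budget of 14 in all, crops included, one or two more only if the job needs it, and the job is handed in when it is done.

```bash
ls; mkdir -p pics; python3 - <<'E'
from bench import ctrl,optics
import cv2,numpy as np
s=ctrl.get_state();print({k:np.round(v,3).tolist() for k,v in s.items()});print(ctrl.tcp_to_tips)
for n in("scene","top"):
    d=optics.get_image(n);cv2.imwrite(f"pics/{n}0.png",cv2.resize(d["image"][:,:,::-1],(800,500),interpolation=cv2.INTER_CUBIC))
    print(n,d["fx"],d["cx"],d["cy"],d["dist"],np.round(d["R"],3).tolist(),d["t"])
E
```

```text
pics
{'time': 0.0, 'joint_positions': [1.3, 0.322, -0.07, 1.452, 0.023, 1.371, -0.057], 'qd': [0.002, 0.001, -0.0, 0.001, 0.0, 0.0, -0.0], 'joint_torque': [-0.001, -49.129, -0.404, -31.253, -0.064, 0.044, 0.0], 'position': [0.182, -0.623, 0.238], 'tool_rot': [-3.108, -0.446, 0.001], 'ft_force': [-0.499, -0.571, 0.318], 'torque': [0.027, -0.001, -0.012], 'grip_width': 1.004}
0.017
scene 520.2594471634641 319.4572807145087 201.13045438772798 [0.00450178 0.         0.         0.         0.        ] [[0.612, 0.791, 0.01], [0.437, -0.327, -0.838], [-0.659, 0.517, -0.546]] [-0.33980749 -0.156655    1.59569384]
top 439.6646510889998 317.07283920291263 201.03103708675295 [-0.06111913  0.          0.          0.          0.        ] [[-0.003, -1.0, 0.023], [-0.999, 0.002, -0.049], [0.049, -0.023, -0.999]] [-0.01418678  0.54305622  1.21818055]
```

View pics/top0.png

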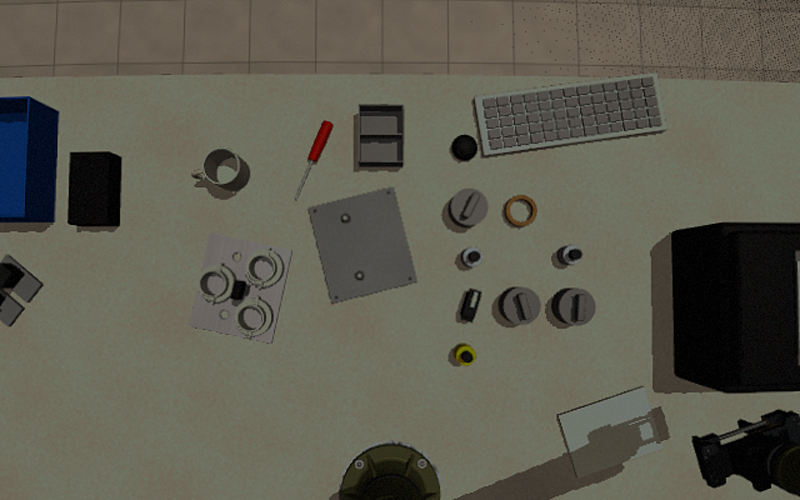

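View pics/scene0.png

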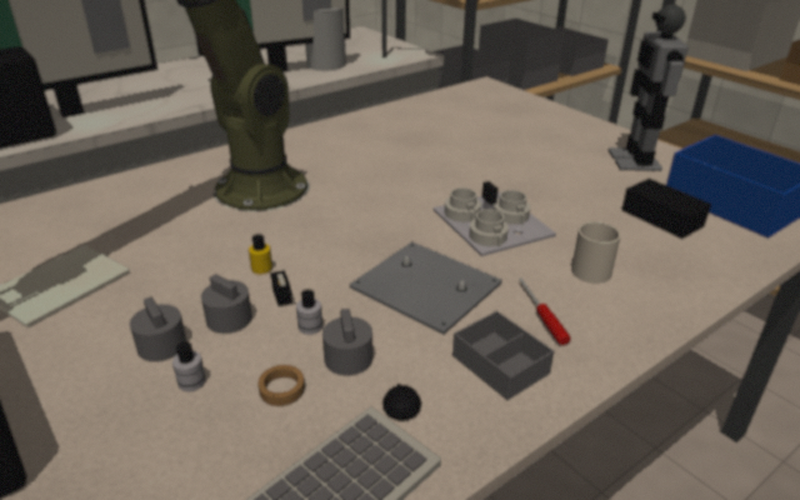

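```bash
cat > h.py <<'E'
from bench import ctrl,optics
import cv2,numpy as np
from scipy.spatial.transform import Rotation as Ro
def cam(n): 
    d=optics.get_image(n); d["K"]=np.array([[d["fx"],0,d["cx"]],[0,d["fy"],d["cy"]],[0,0,1]]); return d
def proj(d,P): return cv2.projectPoints(np.float64(P).reshape(-1,3),cv2.Rodrigues(d["R"])[0],d["t"],d["K"],d["dist"])[0][:,0]
def ray(d,uv,z):
    n=cv2.undistortPoints(np.float64(uv).reshape(-1,1,2),d["K"],d["dist"])[:,0]
    c=-d["R"].T@d["t"]; r=np.c_[n,np.ones(len(n))]@d["R"]
    return c+r*((z-c[2])/r[:,2])[:,None]
def crop(d,x0,y0,x1,y1,s,fn,pts=None):
    im=d["image"][y0:y1,x0:x1,::-1]; im=cv2.resize(im,None,fx=s,fy=s,interpolation=cv2.INTER_CUBIC); im=cv2.convertScaleAbs(im,alpha=1.6)
    if pts is not None:
        for p in pts: cv2.circle(im,tuple(np.int32((np.array(p)+.5-[x0,y0])*s-.5)),2,(0,0,255),-1)
    for g in range(-(-x0//10)*10,x1,10): cv2.line(im,(int((g-x0+.5)*s),0),(int((g-x0+.5)*s),6 if g%50 else 16),(0,255,255),1)
    for g in range(-(-y0//10)*10,y1,10): cv2.line(im,(0,int((g-y0+.5)*s)),(6 if g%50 else 16,int((g-y0+.5)*s)),(0,255,255),1)
    cv2.imwrite(fn,im)
def target(pos,yaw):
    """print move in tool axes from the measured pose to tool-down pose with jaw (tool y) line at yaw"""
    s=ctrl.get_state();R=Ro.from_rotvec(s["tool_rot"]);
    ty=R.as_matrix()[:,1]; cur=np.degrees(np.arctan2(ty[1],ty[0])); dy=(np.degrees(yaw)-cur+90)%180-90
    print("t",s["time"],"tcp",np.round(s["position"],4),"jawyaw",round(cur,1),"tilt",np.round(R.as_matrix()[:,2],3),"shift mm (tool,before turn)",np.round(R.inv().apply(np.array(pos)-s["position"])*1e3,1),"turn z deg",round(-dy,2),"q7",round(s["joint_positions"][6],2))
E
python3 - <<'E'
from h import *
import pickle
d=cam("top");pickle.dump(d,open("top0.pkl","wb"))
crop(d,150,145,340,280,4,"pics/a.png");crop(d,345,140,485,295,4-.2,"pics/b.png")
E
```

```text
(no output)
```

View pics/a.png

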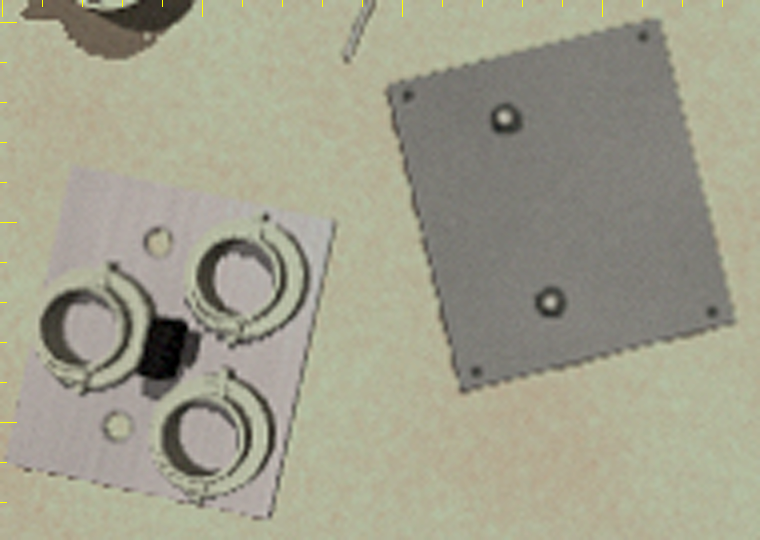

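View pics/b.png

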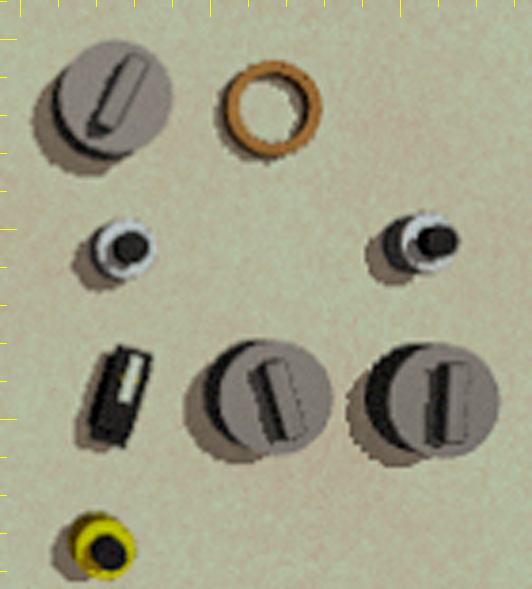

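```bash
python3 - <<'E'
from h import *
import pickle
from scipy.optimize import least_squares as ls
d=pickle.load(open("top0.pkl","rb"))
A=lambda p:np.array([150,145])+(np.float64(p)+.5)/4-.5
B=lambda p:np.array([345,140])+(np.float64(p)+.5)/3.8-.5
def fit(m,uv,g):
    m=np.float64(m)
    def w(q): 
        c,s=np.cos(q[2]),np.sin(q[2]); return np.c_[m[:,:2]@[[c,s],[-s,c]]+q[:2],m[:,2]]
    r=ls(lambda q:(proj(d,w(q))-uv).ravel(),g); return r.x,r.fun.reshape(-1,2).round(2).tolist()
m=[[.111,.114,.012],[.111,-.084,.012],[-.111,-.084,.012],[-.111,.114,.012],[.066,.038,.028],[-.066,.038,.028]]
q,e=fit(m,A([[390,86],[661,18],[735,322],[461,391],[506,117],[551,301]]),[.6,.05,.2]);print("bed",q.round(4),np.degrees(q[2]),e)
m=[[.107,.11,.008],[.107,-.08,.008],[-.107,-.08,.008],[-.107,.11,.008],[.066,.038,.006],[-.066,.038,.006]]
q,e=fit(m,A([[72,166],[337,220],[270,519],[5,464],[158,241],[118,426]]),[.5,.3,-.2]);print("plate",q.round(4),np.degrees(q[2]),e)
print("grip top px in crop a:",((proj(d,[[q[0],q[1],.1],[q[0],q[1],.06]])-[150,145])*4).round())
print("caps",ray(d,B([[116,97],[275,397],[441,401]]),.058).round(4).tolist())
print("bars",ray(d,B([[137,58],[105,128],[280,360],[292,438],[453,362],[452,443]]),.086).round(4).tolist())
print("inn knob",ray(d,B([[131,246],[437,240]]),.076).round(4).tolist(),"body",ray(d,B([[125,250],[427,243]]),.05).round(4).tolist())
target([q[0],q[1],.08],q[2]+np.pi/2)
E
```

```text
bed [0.5626 0.0456 0.2384] 13.659147528340483 [[-0.62, -0.65], [0.03, -0.17], [0.46, 0.32], [0.09, 0.06], [0.03, 0.06], [0.02, 0.34]]
plate [ 0.4598  0.32   -0.2088] -11.961694679390295 [[-0.05, -0.4], [-0.54, -0.06], [0.0, 0.16], [0.13, -0.25], [0.3, 0.36], [0.17, 0.19]]
grip top px in crop a: [[154. 347.]
 [170. 346.]]
caps [[0.6383, -0.173, 0.058], [0.4234, -0.2851, 0.058], [0.4196, -0.4058, 0.058]]
bars [[0.6622, -0.1837, 0.086], [0.6129, -0.1606, 0.086], [0.4505, -0.2819, 0.086], [0.3963, -0.2897, 0.086], [0.4484, -0.4049, 0.086], [0.3917, -0.4034, 0.086]]
inn knob [[0.5307, -0.1797, 0.076], [0.5345, -0.3985, 0.076]] body [[0.5289, -0.1796, 0.05], [0.5335, -0.4002, 0.05]]
t 0.15 tcp [ 0.1825 -0.6235  0.2387] jawyaw -73.7 tilt [-0.001  0.001 -1.   ] shift mm (tool,before turn) [ 531.3 -827.2  159.9] turn z deg 28.28 q7 -0.06
```

```bash
python3 -m inch '[[[35,-8,0],[0,0,0]],[[35,-8,0],[0,0,0]],[[35,-8,0],[0,0,0]],[[35,-8,0],[0,0,0]],[[35,-8,0],[0,0,0]],[[35,-8,0],[0,0,0]],[[35,-8,0],[0,0,0]],[[35,-8,0],[0,0,0]],[[35,-8,0],[0,0,0]],[[35,-8,0],[0,0,0]]]' 0
python3 -m inch '[[[27,-39,0],[0,0,0]],[[27,-39,0],[0,0,0]],[[27,-39,0],[0,0,0]],[[27,-39,0],[0,0,0]],[[27,-39,0],[0,0,0]],[[27,-39,0],[0,0,0]],[[27,-39,0],[0,0,0]],[[27,-39,0],[0,0,0]],[[27,-39,0],[0,0,0]],[[27,-39,0],[0,0,0]]]'
python3 -m inch '[[[-9,-36,0],[0,0,0]],[[-9,-36,0],[0,0,0]],[[-9,-36,0],[0,0,0]],[[-9,-36,0],[0,0,0]],[[-9,-36,0],[0,0,0]],[[-9,-36,0],[0,0,0]],[[-9,-36,0],[0,0,0]],[[-9,-36,0],[0,0,0]],[[-9,-36,0],[0,0,0]],[[-9,-36,0],[0,0,0]]]'
python3 -m inch '[[[0,0,0],[0,0,3.5]],[[0,0,0],[0,0,3.5]],[[0,0,0],[0,0,3.5]],[[0,0,0],[0,0,3.5]],[[0,0,0],[0,0,3.5]],[[0,0,0],[0,0,3.5]],[[0,0,0],[0,0,3.5]],[[0,0,0],[0,0,3.8]],[[0,0,0],[0,0,0]],[[0,0,0],[0,0,0]]]'
python3 -c "
from h import *
target([.4598,.32,.08],np.radians(78.04))
print(ctrl.get_state()['joint_positions'],ctrl.get_state()['ft_force'])"
```

```text
time: 1.15
position: [0.497, -0.4478, 0.2392]
tool_rot: [-3.109, -0.446, 0.001]
ft_force: [-0.7, -0.4, -0.2]
grip_width: 1.0
time: 2.15
position: [0.6457, 0.0031, 0.2393]
tool_rot: [3.11, 0.445, -0.0]
ft_force: [0.0, -0.6, -0.9]
grip_width: 0.997
time: 3.15
position: [0.457, 0.3226, 0.2393]
tool_rot: [3.109, 0.445, -0.0]
ft_force: [0.6, 0.7, -0.1]
grip_width: 0.997
time: 4.15
position: [0.4579, 0.3216, 0.2393]
tool_rot: [3.124, -0.325, -0.0]
ft_force: [-1.0, -0.6, 0.0]
grip_width: 0.996
t 4.15 tcp [0.4579 0.3216 0.2393] jawyaw -101.9 tilt [-0. -0. -1.] shift mm (tool,before turn) [  2.2   1.1 159.3] turn z deg 0.07 q7 -2.52
[-0.07453055  0.17913115 -0.65419725  1.66088132  0.11162551  1.33984524
 -2.52497714] [-1.04242059 -0.61460557  0.00272957]
```

```bash
python3 -m inch '[[[0.4,0.2,20],[0,0,0]],[[0.4,0.2,20],[0,0,0]],[[0.4,0.2,20],[0,0,0]],[[0.4,0.2,20],[0,0,0]],[[0.4,0.2,20],[0,0,0]],[[0.2,0.1,18],[0,0,0]],[[0,0,15],[0,0,0]],[[0,0,12],[0,0,0]],[[0,0,8],[0,0,0]],[[0,0,5],[0,0,0]]]' 
python3 -m inch '[[[0,0,0],[0,0,0]],[[0,0,0],[0,0,0]],[[0,0,0],[0,0,0]],[[0,0,0],[0,0,0]],[[0,0,0],[0,0,0]],[[0,0,0],[0,0,0]],[[0,0,0],[0,0,0]],[[0,0,0],[0,0,0]],[[0,0,0],[0,0,0]],[[0,0,0],[0,0,0]]]' 1 40
python3 -c "
from h import *
target([.4598,.32,.08],np.radians(78.04))
d=cam('scene');crop(d,270,120,500,280,3.4,'pics/c.png')"
```

```text
time: 5.15
position: [0.4599, 0.3201, 0.081]
tool_rot: [3.124, -0.327, -0.0]
ft_force: [-0.4, 0.2, -0.4]
grip_width: 1.0
time: 6.15
position: [0.46, 0.3203, 0.0815]
tool_rot: [-3.124, 0.328, -0.0]
ft_force: [0.5, 0.2, -1.1]
grip_width: 0.205
t 6.15 tcp [0.46   0.3203 0.0815] jawyaw -102.0 tilt [ 0.  0. -1.] shift mm (tool,before turn) [-0.1  0.3  1.5] turn z deg -0.02 q7 -2.6
```

View pics/c.png

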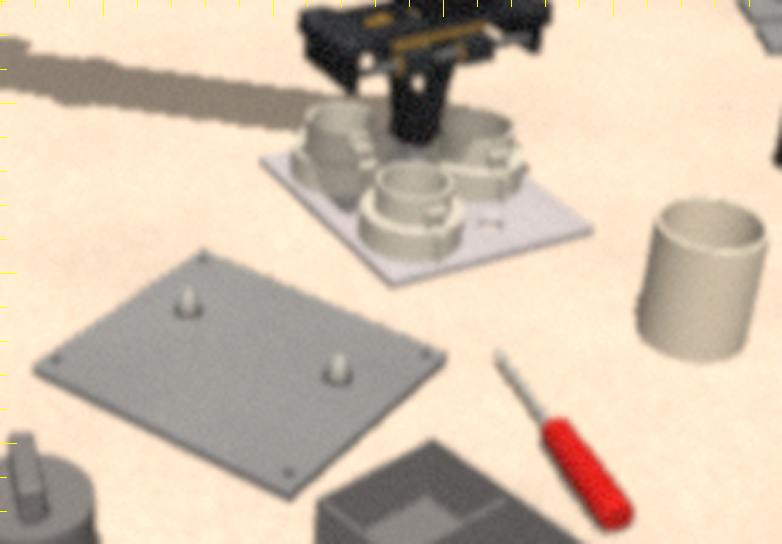

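```bash
python3 -m inch '[[[0,0,-2],[0,0,0]],[[0,0,-4],[0,0,0]],[[0,0,-6],[0,0,0]],[[0,0,-8],[0,0,0]],[[0,0,-8],[0,0,0]],[[0,0,-8],[0,0,0]],[[0,0,-6],[0,0,0]],[[0,0,-5],[0,0,0]],[[0,0,-3],[0,0,0]],[[0,0,0],[0,0,0]]]' 
python3 -m inch '[[[2,3,0],[0,0,0]],[[5,7,0],[0,0,0]],[[8,13,0],[0,0,0]],[[9,14,0],[0,0,0]],[[9,14,0],[0,0,0]],[[9,14,0],[0,0,0]],[[9,14,0],[0,0,0]],[[9,14,0],[0,0,0]],[[9,14,0],[0,0,0]],[[9,14,0],[0,0,0]]]' 
python3 -m inch '[[[9,14,0],[0,0,0]],[[9,14,0],[0,0,0]],[[9,14,0],[0,0,0]],[[9,14,0],[0,0,0]],[[9,14,0],[0,0,0]],[[9,14,0],[0,0,0]],[[9,14,0],[0,0,0]],[[8,13,0],[0,0,0]],[[5,9,0],[0,0,0]],[[3,4,0],[0,0,0]]]' 
python3 -m inch '[[[0,0,0],[0,0,-1]],[[0,0,0],[0,0,-2]],[[0,0,0],[0,0,-3.6]],[[0,0,0],[0,0,-4]],[[0,0,0],[0,0,-4]],[[0,0,0],[0,0,-4]],[[0,0,0],[0,0,-4]],[[0,0,0],[0,0,-2]],[[0,0,0],[0,0,-1]],[[0,0,0],[0,0,0]]]' 
python3 -c "
from h import *
target([.5626,.0456,.0935],np.radians(103.66))
print(ctrl.get_state()['grip_width'])
d=cam('top');crop(d,220,125,360,255,4,'pics/d.png')
d=cam('scene');crop(d,270,120,500,290,3.4,'pics/d2.png')"
```

```text
time: 7.2
position: [0.4602, 0.3203, 0.132]
tool_rot: [-3.124, 0.328, -0.001]
ft_force: [-0.5, 0.2, -4.6]
grip_width: 0.2
time: 8.2
position: [0.5114, 0.1838, 0.1311]
tool_rot: [3.124, -0.329, -0.001]
ft_force: [-0.1, 0.1, -4.9]
grip_width: 0.204
time: 9.2
position: [0.563, 0.0462, 0.1314]
tool_rot: [3.124, -0.331, -0.0]
ft_force: [-1.0, 0.2, -5.7]
grip_width: 0.203
time: 10.2
position: [0.5625, 0.0488, 0.1315]
tool_rot: [-3.119, -0.375, 0.0]
ft_force: [-0.5, -0.2, -4.4]
grip_width: 0.204
t 10.2 tcp [0.5625 0.0488 0.1315] jawyaw -76.3 tilt [-0.  0. -1.] shift mm (tool,before turn) [-0.6  3.1 38. ] turn z deg 0.04 q7 -1.58
0.20419843637713217
```

View pics/d2.png

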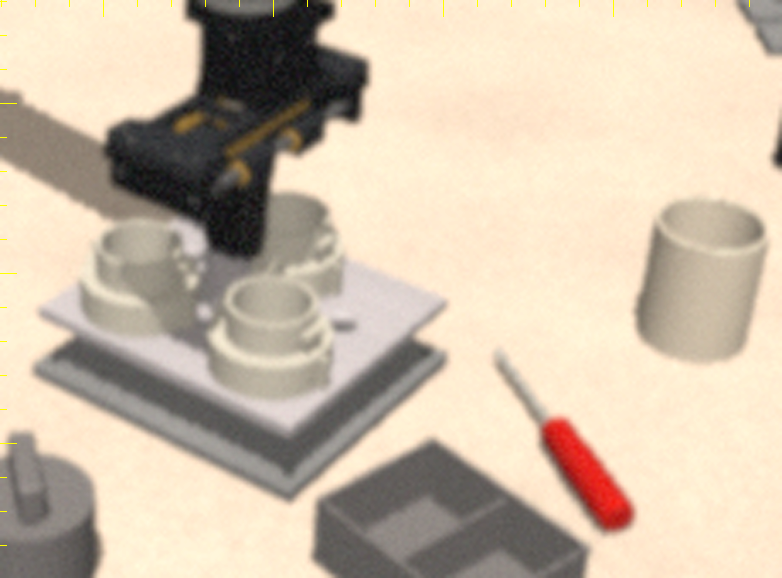

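```bash
python3 -m inch '[[[-0.3,1,1],[0,0,0]],[[-0.3,1,2],[0,0,0]],[[0,1,3],[0,0,0]],[[0,0,4],[0,0,0]],[[0,0,4],[0,0,0]],[[0,0,4],[0,0,0]],[[0,0,3],[0,0,0]],[[0,0,2],[0,0,0]],[[0,0,1],[0,0,0]],[[0,0,0],[0,0,0]]]' 
python3 -m inch '[[[0,0,0.5],[0,0,0]],[[0,0,0.5],[0,0,0]],[[0,0,0.5],[0,0,0]],[[0,0,0.5],[0,0,0]],[[0,0,0.5],[0,0,0]],[[0,0,0.5],[0,0,0]],[[0,0,0],[0,0,0]],[[0,0,0],[0,0,0]],[[0,0,0],[0,0,0]],[[0,0,0],[0,0,0]]]' 
python3 -c "
from h import *
target([.5626,.0456,.0935],np.radians(103.66))"
```

```text
time: 11.3
position: [0.5628, 0.0448, 0.1074]
tool_rot: [3.119, 0.373, -0.0]
ft_force: [1.2, -0.6, -5.2]
grip_width: 0.204
time: 12.3
position: [0.5628, 0.0449, 0.1045]
tool_rot: [-3.119, -0.373, -0.0]
ft_force: [0.6, -0.2, -5.0]
grip_width: 0.205
t 12.3 tcp [0.5628 0.0449 0.1045] jawyaw -76.4 tilt [ 0.  0. -1.] shift mm (tool,before turn) [-0.1 -0.8 11. ] turn z deg -0.04 q7 -1.58
```

```bash
python3 -m inch '[[[0,-0.5,0.7],[0,0,0]],[[0,0,0.7],[0,0,0]],[[0,0,0.7],[0,0,0]],[[0,0,0.7],[0,0,0]],[[0,0,0.7],[0,0,0]],[[0,0,0.7],[0,0,0]],[[0,0,0.7],[0,0,0]],[[0,0,0.6],[0,0,0]],[[0,0,0],[0,0,0]],[[0,0,0],[0,0,0]]]' 
python3 -m inch '[[[0,0,0.5],[0,0,0]],[[0,0,0.5],[0,0,0]],[[0,0,0.5],[0,0,0]],[[0,0,0.5],[0,0,0]],[[0,0,0.5],[0,0,0]],[[0,0,0.5],[0,0,0]],[[0,0,0.5],[0,0,0]],[[0,0,0.5],[0,0,0]],[[0,0,0.5],[0,0,0]],[[0,0,0.5],[0,0,0]]]'
```

```text
time: 13.3
position: [0.5627, 0.0455, 0.099]
tool_rot: [-3.119, -0.373, -0.0]
ft_force: [0.3, 1.8, -5.3]
grip_width: 0.203
time: 14.3
position: [0.5627, 0.0454, 0.094]
tool_rot: [-3.119, -0.373, -0.0]
ft_force: [-0.6, 1.6, -4.4]
grip_width: 0.203
```

```bash
python3 -m inch '[[[0,0,0.5],[0,0,0]],[[0,0,0.5],[0,0,0]],[[0,0,0],[0,0,0]],[[0,0,0],[0,0,0]],[[0,0,0],[0,0,0]],[[0,0,0],[0,0,0]],[[0,0,0],[0,0,0]],[[0,0,0],[0,0,0]],[[0,0,0],[0,0,0]],[[0,0,0],[0,0,0]]]' 
python3 -m inch '[[[0,0,0],[0,0,0]],[[0,0,0],[0,0,0]],[[0,0,0],[0,0,0]],[[0,0,0],[0,0,0]],[[0,0,0],[0,0,0]],[[0,0,0],[0,0,0]],[[0,0,0],[0,0,0]],[[0,0,0],[0,0,0]],[[0,0,0],[0,0,0]],[[0,0,0],[0,0,0]]]' 0 10
python3 -m inch '[[[0,0,-1],[0,0,-7]],[[0,0,-1],[0,0,-8.5]],[[0,0,0],[0,0,-8.5]],[[0,0,0],[0,0,-8.5]],[[0,0,0],[0,0,-8.5]],[[0,0,0],[0,0,-8.5]],[[0,0,0],[0,0,-8.5]],[[0,0,0],[0,0,-8.5]],[[0,0,0],[0,0,-8.5]],[[0,0,0],[0,0,-8.5]]]' 
python3 -m inch '[[[0,0,0],[0,0,-4]],[[0,0,0],[0,0,-2.5]],[[0,0,0],[0,0,0]],[[0,0,0],[0,0,0]],[[0,0,0],[0,0,0]],[[0,0,0],[0,0,0]],[[0,0,0],[0,0,0]],[[0,0,0],[0,0,0]],[[0,0,0],[0,0,0]],[[0,0,0],[0,0,0]]]' 
python3 -c "
from h import *
target([.5626,.0456,.0935],np.radians(13.65))
d=cam('scene');crop(d,270,120,500,290,3.4,'pics/e.png')"
```

```text
time: 15.3
position: [0.5628, 0.0456, 0.0935]
tool_rot: [-3.119, -0.373, -0.001]
ft_force: [-3.5, 2.7, 5.4]
grip_width: 0.205
time: 16.3
position: [0.5627, 0.0453, 0.093]
tool_rot: [3.119, 0.373, 0.0]
ft_force: [0.2, -0.0, 0.6]
grip_width: 0.974
time: 17.3
position: [0.5627, 0.0452, 0.0951]
tool_rot: [2.072, 2.361, -0.0]
ft_force: [-0.2, -0.2, 0.4]
grip_width: 1.003
time: 18.3
position: [0.5627, 0.0453, 0.095]
tool_rot: [1.942, 2.469, -0.0]
ft_force: [1.1, -0.1, -0.7]
grip_width: 0.998
t 18.3 tcp [0.5627 0.0453 0.095 ] jawyaw 13.6 tilt [ 0. -0. -1.] shift mm (tool,before turn) [ 0.3 -0.   1.5] turn z deg -0.03 q7 -0.1
```

View pics/e.png

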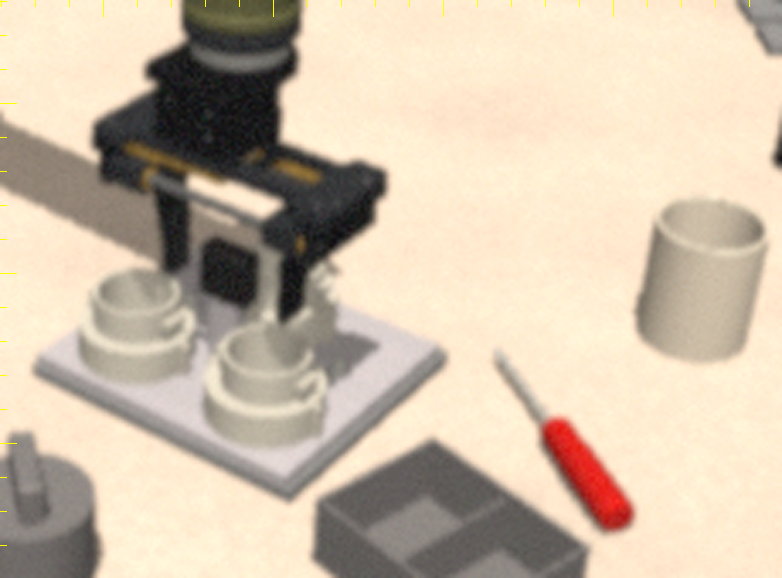

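```bash
python3 -m inch '[[[0,0,0],[0,0,0]],[[0,0,0],[0,0,0]],[[0,0,0],[0,0,0]],[[0,0,0],[0,0,0]],[[0,0,0],[0,0,0]],[[0,0,0],[0,0,0]],[[0,0,0],[0,0,0]],[[0,0,0],[0,0,0]],[[0,0,0],[0,0,0]],[[0,0,0],[0,0,0]]]' 1 10
python3 -c "
from h import *
s=ctrl.get_state();print(s['position'],Ro.from_rotvec(s['tool_rot']).as_matrix()[:,1])"
python3 -m inch '[[[0,0,0],[0,0,0]],[[0,0,0],[0,0,0]],[[0,0,0],[0,0,0]],[[0,0,0],[0,0,0]],[[0,0,0],[0,0,0]],[[0,0,0],[0,0,0]],[[0,0,0],[0,0,0]],[[0,0,0],[0,0,0]],[[0,0,0],[0,0,0]],[[0,0,0],[0,0,0]]]' 0
python3 -m inch '[[[0,0,-5],[0,0,0]],[[0,0,-10],[0,0,0]],[[0,0,-12],[0,0,0]],[[0,0,-12],[0,0,0]],[[0,0,-12],[0,0,0]],[[0,0,-12],[0,0,0]],[[0,0,-12],[0,0,0]],[[0,0,-12],[0,0,0]],[[0,0,-10],[0,0,0]],[[0,0,-5],[0,0,0]]]'
python3 -c "
from h import *
target([.530,-.1797,.058],np.radians(13.65))
target([.530,-.1797,.058],np.radians(0))
import cv2;d=cam('top');crop(d,345,140,485,295,3.8,'pics/f.png')"
```

```text
time: 19.35
position: [0.5613, 0.0449, 0.0948]
tool_rot: [-1.941, -2.468, 0.004]
ft_force: [-4.9, -0.8, 4.6]
grip_width: 0.456
[0.5612992  0.04492944 0.09484153] [ 0.9718689   0.23549878 -0.00334164]
time: 20.35
position: [0.5627, 0.0453, 0.095]
tool_rot: [1.942, 2.469, -0.0]
ft_force: [0.1, 0.1, -1.1]
grip_width: 1.0
time: 21.35
position: [0.5631, 0.0454, 0.1983]
tool_rot: [1.942, 2.468, 0.001]
ft_force: [-0.0, 0.1, 0.2]
grip_width: 0.999
t 21.35 tcp [0.5631 0.0454 0.1983] jawyaw 13.6 tilt [ 0.001 -0.    -1.   ] shift mm (tool,before turn) [-210.9  -85.4  140.3] turn z deg -0.03 q7 -0.03
t 21.35 tcp [0.5631 0.0454 0.1983] jawyaw 13.6 tilt [ 0.001 -0.    -1.   ] shift mm (tool,before turn) [-210.9  -85.4  140.3] turn z deg 13.62 q7 -0.03
```

View pics/f.png

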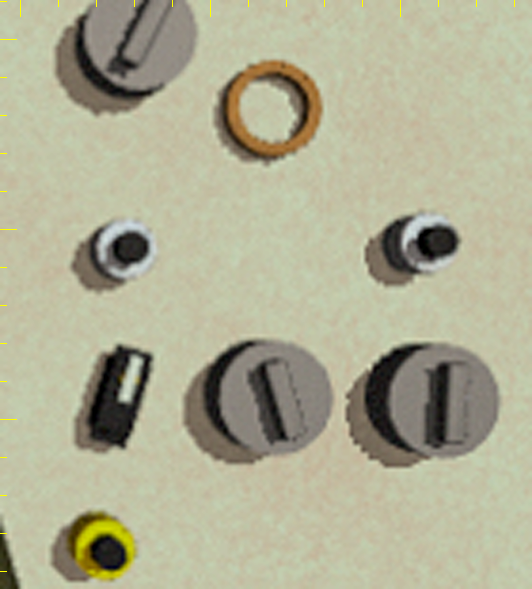

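```bash
python3 -m inch '[[[-10,-4,0],[0,0,0]],[[-20,-8,0],[0,0,0]],[[-25,-10,0],[0,0,0]],[[-27,-11,0],[0,0,0]],[[-28,-11.4,0],[0,0,0]],[[-28,-11,0],[0,0,0]],[[-28,-11,0],[0,0,0]],[[-25,-10,0],[0,0,0]],[[-14,-6,0],[0,0,0]],[[-6,-3,0],[0,0,0]]]' 0
python3 -m inch '[[[0,0,10],[0,0,0]],[[0,0,15],[0,0,0]],[[0,0,18],[0,0,0]],[[0,0,18],[0,0,0]],[[0,0,15],[0,0,0]],[[0,0,10],[0,0,0]],[[0,0,7],[0,0,0]],[[0,0,0],[0,0,0]],[[0,0,0],[0,0,0]],[[0,0,0],[0,0,0]]]'
python3 -c "
from h import *
target([.530,-.1797,.07],np.radians(13.65))
d=cam('scene');crop(d,150,170,310,300,4,'pics/g.png')"
```

```text
time: 22.4
position: [0.5284, -0.182, 0.1963]
tool_rot: [-1.945, -2.465, 0.001]
ft_force: [0.1, 0.6, 0.3]
grip_width: 0.998
time: 23.4
position: [0.53, -0.1801, 0.1048]
tool_rot: [1.942, 2.468, 0.0]
ft_force: [0.0, 0.1, 0.5]
grip_width: 1.001
t 23.4 tcp [ 0.53   -0.1801  0.1048] jawyaw 13.6 tilt [ 0.001 -0.001 -1.   ] shift mm (tool,before turn) [ 0.4  0.1 34.8] turn z deg -0.04 q7 0.36
```

View pics/g.png

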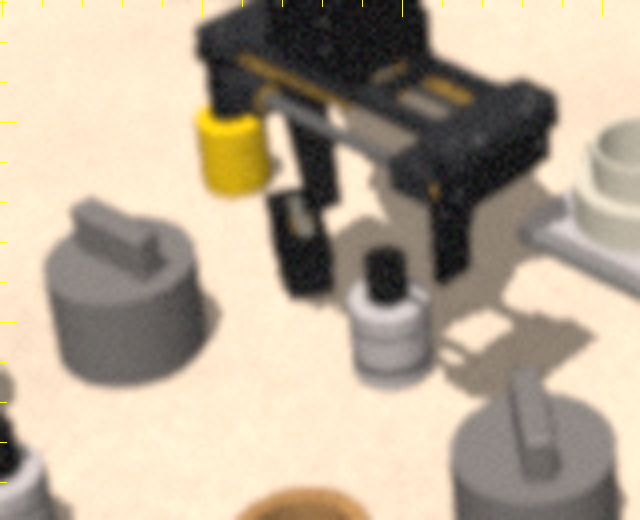

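```bash
python3 -m inch '[[[0.4,0,3],[0,0,0]],[[0,0,4],[0,0,0]],[[0,0,5],[0,0,0]],[[0,0,6],[0,0,0]],[[0,0,6],[0,0,0]],[[0,0,5],[0,0,0]],[[0,0,4],[0,0,0]],[[0,0,1],[0,0,0]],[[0,0,0],[0,0,0]],[[0,0,0],[0,0,0]]]' 0.4
python3 -m inch '[[[0,0,0],[0,0,0]],[[0,0,0],[0,0,0]],[[0,0,0],[0,0,0]],[[0,0,0],[0,0,0]],[[0,0,0],[0,0,0]],[[0,0,0],[0,0,0]],[[0,0,0],[0,0,0]],[[0,0,0],[0,0,0]],[[0,0,0],[0,0,0]],[[0,0,0],[0,0,0]]]' 1 25
python3 -m inch '[[[0,0,-5],[0,0,0]],[[0,0,-10],[0,0,0]],[[0,0,-14],[0,0,0]],[[0,0,-15],[0,0,0]],[[0,0,-15],[0,0,0]],[[0,0,-15],[0,0,0]],[[0,0,-15],[0,0,0]],[[0,0,-10],[0,0,0]],[[0,0,-5],[0,0,0]],[[0,0,0],[0,0,0]]]'
python3 -c "
from h import *
target([.5154,.0009,.092],np.radians(13.65))
d=cam('scene');crop(d,150,110,330,290,3.3,'pics/g2.png')"
```

```text
time: 24.45
position: [0.5295, -0.1795, 0.0703]
tool_rot: [1.942, 2.469, 0.0]
ft_force: [-0.1, 0.1, -0.5]
grip_width: 0.599
time: 25.45
position: [0.5292, -0.1796, 0.07]
tool_rot: [-1.942, -2.469, 0.0]
ft_force: [-1.7, -0.5, -0.2]
grip_width: 0.269
time: 26.45
position: [0.5296, -0.1796, 0.1747]
tool_rot: [1.942, 2.468, 0.0]
ft_force: [-0.2, 0.6, -0.8]
grip_width: 0.268
t 26.45 tcp [ 0.5296 -0.1796  0.1747] jawyaw 13.6 tilt [ 0.001 -0.001 -1.   ] shift mm (tool,before turn) [178.9  28.6  82.6] turn z deg -0.03 q7 0.4
```

View pics/g2.png

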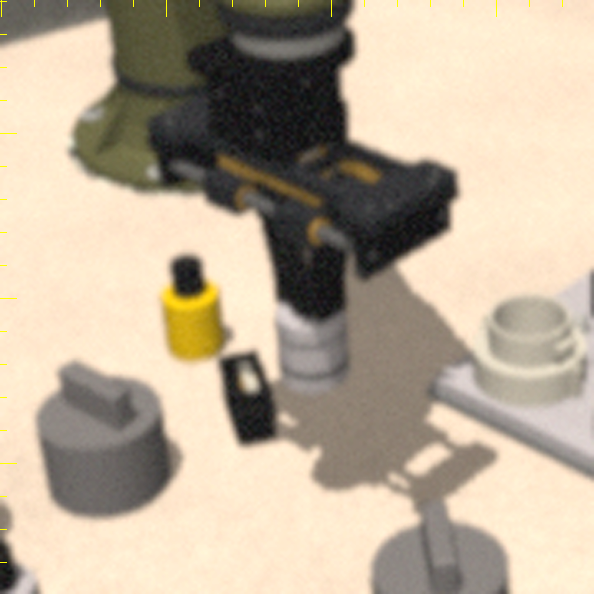

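```bash
python3 -m inch '[[[8,1.3,0],[0,0,0]],[[16,2.6,0],[0,0,0]],[[22,3.5,0],[0,0,0]],[[25,4,0],[0,0,0]],[[25,4,0],[0,0,0]],[[25,4,0],[0,0,0]],[[23,3.6,0],[0,0,0]],[[18,2.8,0],[0,0,0]],[[11,1.8,0],[0,0,0]],[[6,1,0],[0,0,0]]]'
python3 -m inch '[[[0,0,2],[0,0,0]],[[0,0,5],[0,0,0]],[[0,0,5],[0,0,0]],[[0,0,5],[0,0,0]],[[0,0,5],[0,0,0]],[[0,0,3],[0,0,0]],[[0,0,0],[0,0,0]],[[0,0,0],[0,0,0]],[[0,0,0],[0,0,0]],[[0,0,0],[0,0,0]]]'
python3 -c "
from h import *
target([.5154,.0009,.0905],np.radians(13.65))"
```

```text
time: 27.5
position: [0.5144, 0.0032, 0.1738]
tool_rot: [-1.939, -2.471, 0.001]
ft_force: [0.6, -0.0, -2.0]
grip_width: 0.269
time: 28.5
position: [0.5151, 0.0012, 0.1493]
tool_rot: [1.942, 2.469, 0.0]
ft_force: [0.8, 0.6, -1.4]
grip_width: 0.266
t 28.5 tcp [0.5151 0.0012 0.1493] jawyaw 13.6 tilt [ 0. -0. -1.] shift mm (tool,before turn) [-0.3  0.2 58.8] turn z deg -0.03 q7 0.08
```

```bash
python3 -m inch '[[[-0.3,0.2,2],[0,0,0]],[[0,0,2],[0,0,0]],[[0,0,2],[0,0,0]],[[0,0,2],[0,0,0]],[[0,0,2],[0,0,0]],[[0,0,1],[0,0,0]],[[0,0,1],[0,0,0]],[[0,0,1],[0,0,0]],[[0,0,1],[0,0,0]],[[0,0,1],[0,0,0]]]'
python3 -m inch '[[[0,0,4],[0,0,0]],[[0,0,4],[0,0,0]],[[0,0,5],[0,0,0]],[[0,0,6],[0,0,0]],[[0,0,6],[0,0,0]],[[0,0,6],[0,0,0]],[[0,0,5],[0,0,0]],[[0,0,4],[0,0,0]],[[0,0,2],[0,0,0]],[[0,0,1],[0,0,0]]]'
python3 -m inch '[[[0,0,0.5],[0,0,0]],[[0,0,0.3],[0,0,0]],[[0,0,0],[0,0,0]],[[0,0,0],[0,0,0]],[[0,0,0],[0,0,0]],[[0,0,0],[0,0,0]],[[0,0,0],[0,0,0]],[[0,0,0],[0,0,0]],[[0,0,0],[0,0,0]],[[0,0,0],[0,0,0]]]'
```

```text
time: 29.5
position: [0.5152, 0.0009, 0.134]
tool_rot: [1.942, 2.469, -0.0]
ft_force: [-0.8, 0.1, -1.2]
grip_width: 0.27
time: 30.5
position: [0.5152, 0.001, 0.0908]
tool_rot: [-1.942, -2.469, 0.0]
ft_force: [0.3, 0.1, -1.1]
grip_width: 0.267
time: 31.5
position: [0.5152, 0.0009, 0.0902]
tool_rot: [-1.942, -2.469, 0.0]
ft_force: [-0.1, 0.2, -1.3]
grip_width: 0.268
```

```bash
python3 -m inch '[[[0,0,0],[0,0,0]],[[0,0,0],[0,0,0]],[[0,0,0],[0,0,0]],[[0,0,0],[0,0,0]],[[0,0,0],[0,0,0]],[[0,0,0],[0,0,0]],[[0,0,0],[0,0,0]],[[0,0,-2],[0,0,0]],[[0,0,-5],[0,0,0]],[[0,0,-8],[0,0,0]]]' 0.4
python3 -m inch '[[[0,0,-10],[0,0,0]],[[0,0,-12],[0,0,0]],[[0,0,-15],[0,0,0]],[[0,0,-15],[0,0,0]],[[0,0,-13],[0,0,0]],[[0,0,-10],[0,0,0]],[[0,0,-7],[0,0,0]],[[0,0,-5],[0,0,0]],[[0,0,0],[0,0,0]],[[0,0,0],[0,0,0]]]'
python3 -m inch '[[[-15,-3,0],[0,0,0]],[[-30,-6,0],[0,0,0]],[[-44,-8.5,0],[0,0,0]],[[-48,-9,0],[0,0,0]],[[-48,-9,0],[0,0,0]],[[-48,-9,0],[0,0,0]],[[-48,-9,0],[0,0,0]],[[-45,-9,0],[0,0,0]],[[-40,-8,0],[0,0,0]],[[-27.6,-5.5,0],[0,0,0]]]'
python3 -c "
from h import *
import pickle
target([.534,-.3995,.07],np.radians(13.65))
d=cam('scene');pickle.dump(d,open('s1.pkl','wb'))
d=cam('top');pickle.dump(d,open('top1.pkl','wb'))
crop(d,345,140,485,295,3.8,'pics/h.png')"
```

```text
time: 32.5
position: [0.5149, 0.001, 0.1054]
tool_rot: [-1.942, -2.469, 0.001]
ft_force: [1.0, 0.5, -0.5]
grip_width: 0.603
time: 33.5
position: [0.5149, 0.0009, 0.1918]
tool_rot: [-1.942, -2.469, 0.001]
ft_force: [-0.2, -0.1, -0.3]
grip_width: 0.601
time: 34.5
position: [0.5324, -0.4033, 0.1906]
tool_rot: [-1.946, -2.464, 0.002]
ft_force: [0.7, 0.9, 0.4]
grip_width: 0.603
t 34.5 tcp [ 0.5324 -0.4033  0.1906] jawyaw 13.4 tilt [-0.002  0.    -1.   ] shift mm (tool,before turn) [  3.2   2.6 120.6] turn z deg -0.24 q7 0.69
```

View pics/h.png

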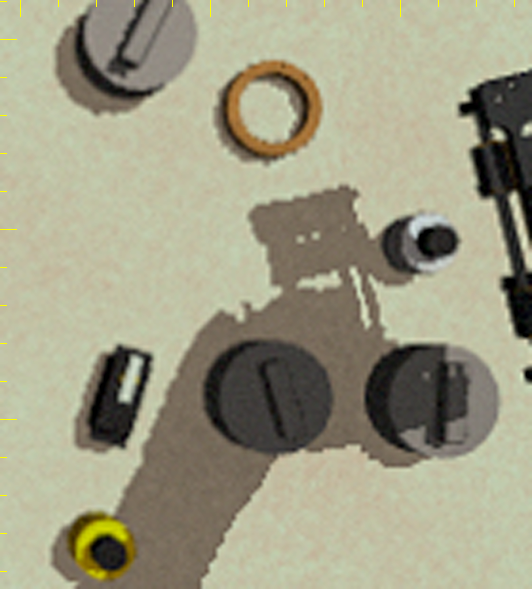

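```bash
python3 -m inch '[[[0,0,5],[0,0,0]],[[0,0,10],[0,0,0]],[[0,0,15],[0,0,0]],[[0,0,15],[0,0,0]],[[0,0,15],[0,0,0]],[[0,0,10],[0,0,0]],[[0,0,7],[0,0,0]],[[0,0,3],[0,0,0]],[[0,0,0],[0,0,0]],[[0,0,0],[0,0,0]]]'
python3 -c "
from h import *
target([.534,-.3995,.07],np.radians(13.65))"
```

```text
time: 35.6
position: [0.5344, -0.3998, 0.1129]
tool_rot: [1.942, 2.468, -0.0]
ft_force: [-0.1, -0.4, -0.0]
grip_width: 0.602
t 35.6 tcp [ 0.5344 -0.3998  0.1129] jawyaw 13.6 tilt [ 0.001 -0.001 -1.   ] shift mm (tool,before turn) [ 0.4 -0.3 42.9] turn z deg -0.04 q7 0.67
```

```bash
python3 -m inch '[[[0.4,-0.3,4],[0,0,0]],[[0,0,6],[0,0,0]],[[0,0,8],[0,0,0]],[[0,0,8],[0,0,0]],[[0,0,7],[0,0,0]],[[0,0,5],[0,0,0]],[[0,0,3],[0,0,0]],[[0,0,2],[0,0,0]],[[0,0,0],[0,0,0]],[[0,0,0],[0,0,0]]]'
python3 -m inch '[[[0,0,0],[0,0,0]],[[0,0,0],[0,0,0]],[[0,0,0],[0,0,0]],[[0,0,0],[0,0,0]],[[0,0,0],[0,0,0]],[[0,0,0],[0,0,0]],[[0,0,0],[0,0,0]],[[0,0,0],[0,0,0]],[[0,0,0],[0,0,0]],[[0,0,0],[0,0,0]]]' 1 25
python3 -m inch '[[[0,0,-5],[0,0,0]],[[0,0,-10],[0,0,0]],[[0,0,-15],[0,0,0]],[[0,0,-16],[0,0,0]],[[0,0,-17],[0,0,0]],[[0,0,-17],[0,0,0]],[[0,0,-17],[0,0,0]],[[0,0,-12],[0,0,0]],[[0,0,-7],[0,0,0]],[[0,0,-4],[0,0,0]]]'
python3 -m inch '[[[5,2.4,0],[0,0,0]],[[12,5.5,0],[0,0,0]],[[20,9.5,0],[0,0,0]],[[22,10.4,0],[0,0,0]],[[23,11,0],[0,0,0]],[[23,11,0],[0,0,0]],[[23,11,0],[0,0,0]],[[23,11,0],[0,0,0]],[[23,11,0],[0,0,0]],[[23,11,0],[0,0,0]]]'
python3 -m inch '[[[23,11,0],[0,0,0]],[[23,11,0],[0,0,0]],[[23,11,0],[0,0,0]],[[23,11,0],[0,0,0]],[[23,11,0],[0,0,0]],[[23,11,0],[0,0,0]],[[22,10.4,0],[0,0,0]],[[19,9,0],[0,0,0]],[[12,5,0],[0,0,0]],[[5,1,0],[0,0,0]]]'
python3 -m inch '[[[0,0,0],[0,0,0]],[[0,0,3],[0,0,0]],[[0,0,5],[0,0,0]],[[0,0,7],[0,0,0]],[[0,0,8],[0,0,0]],[[0,0,8],[0,0,0]],[[0,0,5],[0,0,0]],[[0,0,3],[0,0,0]],[[0,0,0],[0,0,0]],[[0,0,0],[0,0,0]]]'
python3 -c "
from h import *
target([.6223,.0269,.0905],np.radians(13.65))"
```

```text
time: 36.6
position: [0.5338, -0.3993, 0.0696]
tool_rot: [1.942, 2.469, -0.0]
ft_force: [-0.7, 0.3, 0.3]
grip_width: 0.6
time: 37.6
position: [0.5334, -0.3993, 0.0692]
tool_rot: [-1.942, -2.469, 0.0]
ft_force: [-0.9, 1.0, -0.6]
grip_width: 0.27
time: 38.6
position: [0.5337, -0.3992, 0.19]
tool_rot: [1.942, 2.469, -0.0]
ft_force: [0.1, 0.0, -1.1]
grip_width: 0.27
time: 39.6
position: [0.578, -0.1828, 0.1884]
tool_rot: [-1.94, -2.469, 0.0]
ft_force: [-0.3, -0.6, 0.1]
grip_width: 0.265
time: 40.6
position: [0.6204, 0.0292, 0.1887]
tool_rot: [-1.937, -2.471, -0.0]
ft_force: [0.3, 0.3, 0.0]
grip_width: 0.266
time: 41.6
position: [0.6212, 0.0265, 0.1504]
tool_rot: [1.942, 2.469, 0.0]
ft_force: [-0.8, 0.1, -2.9]
grip_width: 0.272
t 41.6 tcp [0.6212 0.0265 0.1504] jawyaw 13.6 tilt [ 0. -0. -1.] shift mm (tool,before turn) [ 0.1  1.1 59.9] turn z deg -0.02 q7 -0.05
```

Bottom is about 81 mm up; lower into housing 3 (seated TCP ≈ 0.0895).

```bash
python3 -m inch '[[[0.1,1.1,2],[0,0,0]],[[0,0,2],[0,0,0]],[[0,0,2],[0,0,0]],[[0,0,2],[0,0,0]],[[0,0,2],[0,0,0]],[[0,0,1],[0,0,0]],[[0,0,1],[0,0,0]],[[0,0,1],[0,0,0]],[[0,0,1],[0,0,0]],[[0,0,1],[0,0,0]]]'
python3 -m inch '[[[0,0,4],[0,0,0]],[[0,0,4],[0,0,0]],[[0,0,5],[0,0,0]],[[0,0,6],[0,0,0]],[[0,0,6],[0,0,0]],[[0,0,6],[0,0,0]],[[0,0,6],[0,0,0]],[[0,0,4],[0,0,0]],[[0,0,2],[0,0,0]],[[0,0,1],[0,0,0]]]'
python3 -m inch '[[[0,0,0.8],[0,0,0]],[[0,0,0.5],[0,0,0]],[[0,0,0],[0,0,0]],[[0,0,0],[0,0,0]],[[0,0,0],[0,0,0]],[[0,0,0],[0,0,0]],[[0,0,0],[0,0,0]],[[0,0,0],[0,0,0]],[[0,0,0],[0,0,0]],[[0,0,0],[0,0,0]]]'
```

```text
time: 42.6
position: [0.6222, 0.0267, 0.1352]
tool_rot: [1.942, 2.469, -0.0]
ft_force: [0.2, 0.3, -1.8]
grip_width: 0.266
time: 43.6
position: [0.6221, 0.0267, 0.091]
tool_rot: [-1.942, -2.469, 0.0]
ft_force: [0.4, 0.9, -2.1]
grip_width: 0.269
time: 44.6
position: [0.6221, 0.0267, 0.0899]
tool_rot: [-1.942, -2.469, 0.0]
ft_force: [-0.1, 1.0, -1.6]
grip_width: 0.267
```

```bash
python3 -m inch '[[[0,0,0],[0,0,0]],[[0,0,0],[0,0,0]],[[0,0,0],[0,0,0]],[[0,0,0],[0,0,0]],[[0,0,0],[0,0,0]],[[0,0,0],[0,0,0]],[[0,0,0],[0,0,0]],[[0,0,-2],[0,0,0]],[[0,0,-5],[0,0,0]],[[0,0,-8],[0,0,0]]]' 0.4
python3 -m inch '[[[0,0,-10],[0,0,0]],[[0,0,-12],[0,0,0]],[[0,0,-15],[0,0,0]],[[0,0,-15],[0,0,0]],[[0,0,-13],[0,0,0]],[[0,0,-10],[0,0,0]],[[0,0,-7],[0,0,0]],[[0,0,-5],[0,0,0]],[[0,0,0],[0,0,0]],[[0,0,0],[0,0,0]]]'
python3 -m inch '[[[-10,-10,0],[0,0,0]],[[-22,-23,0],[0,0,0]],[[-30,-31,0],[0,0,0]],[[-32,-33,0],[0,0,0]],[[-33,-34,0],[0,0,0]],[[-33,-34,0],[0,0,0]],[[-33,-34,0],[0,0,0]],[[-30,-32,0],[0,0,0]],[[-22,-23,0],[0,0,0]],[[-11,-12.7,0],[0,0,0]]]' 0
python3 -m inch '[[[0,0,0],[0,0,0]],[[0,0,5],[0,0,0]],[[0,0,10],[0,0,0]],[[0,0,12],[0,0,0]],[[0,0,12],[0,0,0]],[[0,0,12],[0,0,0]],[[0,0,10],[0,0,0]],[[0,0,5],[0,0,0]],[[0,0,0],[0,0,0]],[[0,0,0],[0,0,0]]]'
python3 -c "
from h import *
target([.4234,-.2853,.079],np.radians(14))
d=cam('top');crop(d,150,110,480,300,2.4,'pics/i.png')"
```

```text
time: 45.6
position: [0.6218, 0.0267, 0.1051]
tool_rot: [-1.942, -2.469, 0.001]
ft_force: [-0.2, 0.1, 0.6]
grip_width: 0.599
time: 46.6
position: [0.6219, 0.0267, 0.1914]
tool_rot: [-1.942, -2.469, 0.001]
ft_force: [0.0, 0.4, -0.4]
grip_width: 0.599
time: 47.6
position: [0.4195, -0.2886, 0.1915]
tool_rot: [-1.949, -2.463, 0.003]
ft_force: [0.7, 0.7, 0.0]
grip_width: 0.997
time: 48.6
position: [0.4235, -0.285, 0.1262]
tool_rot: [1.942, 2.469, 0.0]
ft_force: [-0.0, -0.0, 0.3]
grip_width: 0.995
t 48.6 tcp [ 0.4235 -0.285   0.1262] jawyaw 13.6 tilt [ 0. -0. -1.] shift mm (tool,before turn) [-0.3 -0.1 47.2] turn z deg -0.38 q7 0.71
```

View pics/i.png

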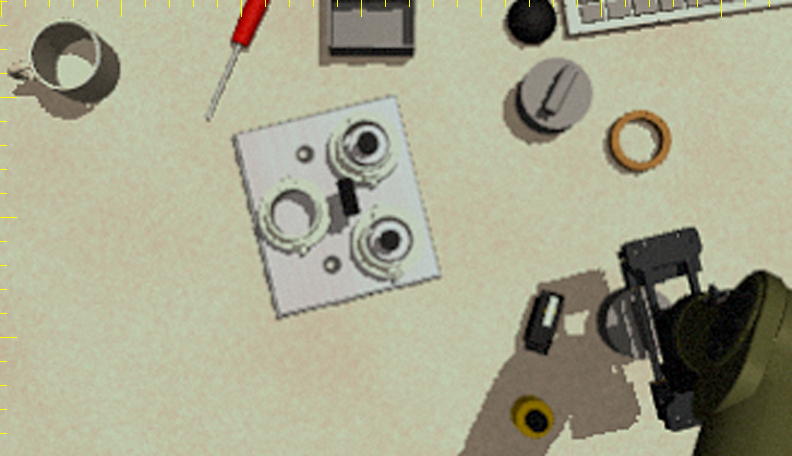

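```bash
python3 -m inch '[[[-0.3,0,4],[0,0,0]],[[0,0,6],[0,0,0]],[[0,0,8],[0,0,0]],[[0,0,8],[0,0,0]],[[0,0,7],[0,0,0]],[[0,0,6],[0,0,0]],[[0,0,5],[0,0,0]],[[0,0,3],[0,0,0]],[[0,0,0],[0,0,0]],[[0,0,0],[0,0,0]]]'
python3 -m inch '[[[0,0,0],[0,0,0]],[[0,0,0],[0,0,0]],[[0,0,0],[0,0,0]],[[0,0,0],[0,0,0]],[[0,0,0],[0,0,0]],[[0,0,0],[0,0,0]],[[0,0,0],[0,0,0]],[[0,0,0],[0,0,0]],[[0,0,0],[0,0,0]],[[0,0,0],[0,0,0]]]' 1 10
python3 -m inch '[[[0,0,0],[0,0,0]],[[0,0,0],[0,0,0]],[[0,0,0],[0,0,0]],[[0,0,0],[0,0,0]],[[0,0,0],[0,0,0]],[[0,0,0],[0,0,0]],[[0,0,0],[0,0,0]],[[0,0,0],[0,0,0]],[[0,0,0],[0,0,0]],[[0,0,0],[0,0,0]]]' 0
python3 -m inch '[[[0,0,0],[0,0,4]],[[0,0,0],[0,0,8]],[[0,0,0],[0,0,8.5]],[[0,0,0],[0,0,8.5]],[[0,0,0],[0,0,8.5]],[[0,0,0],[0,0,8.5]],[[0,0,0],[0,0,8.5]],[[0,0,0],[0,0,8.5]],[[0,0,0],[0,0,8.5]],[[0,0,0],[0,0,8.5]]]' 
python3 -m inch '[[[0,0,0],[0,0,6]],[[0,0,0],[0,0,4]],[[0,0,0],[0,0,0]],[[0,0,0],[0,0,0]],[[0,0,0],[0,0,0]],[[0,0,0],[0,0,0]],[[0,0,0],[0,0,0]],[[0,0,0],[0,0,0]],[[0,0,0],[0,0,0]],[[0,0,0],[0,0,0]]]' 
python3 -m inch '[[[0,0,0],[0,0,0]],[[0,0,0],[0,0,0]],[[0,0,0],[0,0,0]],[[0,0,0],[0,0,0]],[[0,0,0],[0,0,0]],[[0,0,0],[0,0,0]],[[0,0,0],[0,0,0]],[[0,0,0],[0,0,0]],[[0,0,0],[0,0,0]],[[0,0,0],[0,0,0]]]' 1 40
python3 -c "
from h import *
target([.6223,.0269,.0905],np.radians(13.65))
print(ctrl.get_state()['torque'])"
```

```text
time: 49.65
position: [0.4234, -0.2852, 0.0791]
tool_rot: [1.942, 2.469, -0.0]
ft_force: [0.1, -0.2, 0.2]
grip_width: 0.997
time: 50.65
position: [0.423, -0.2852, 0.079]
tool_rot: [-1.942, -2.469, 0.001]
ft_force: [-2.0, 0.2, 3.5]
grip_width: 0.645
time: 51.65
position: [0.4233, -0.2852, 0.079]
tool_rot: [1.942, 2.469, -0.0]
ft_force: [-0.1, -0.1, 0.6]
grip_width: 0.995
time: 52.65
position: [0.4233, -0.2851, 0.0789]
tool_rot: [3.077, 0.634, -0.0]
ft_force: [-0.2, -0.6, -0.1]
grip_width: 1.003
time: 53.65
position: [0.4233, -0.2851, 0.079]
tool_rot: [3.119, 0.373, 0.0]
ft_force: [0.2, -0.1, -1.2]
grip_width: 0.999
time: 54.65
position: [0.4232, -0.2851, 0.0789]
tool_rot: [-3.119, -0.373, 0.0]
ft_force: [-0.6, -0.0, -0.7]
grip_width: 0.179
t 54.65 tcp [ 0.4232 -0.2851  0.0789] jawyaw -76.4 tilt [-0.  0. -1.] shift mm (tool,before turn) [ 266.9 -256.3  -11.6] turn z deg 89.97 q7 -0.85
[0.01362327 0.00607644 0.04500832]
```

```bash
python3 -m inch '[[[0,0,-4],[0,0,0]],[[0,0,-8],[0,0,0]],[[0,0,-14],[0,0,0]],[[0,0,-17],[0,0,0]],[[0,0,-18],[0,0,0]],[[0,0,-18],[0,0,0]],[[0,0,-18],[0,0,0]],[[0,0,-16],[0,0,0]],[[0,0,-11],[0,0,0]],[[0,0,-6],[0,0,0]]]'
python3 -m inch '[[[0,0,0],[0,0,-2]],[[0,0,0],[0,0,-4]],[[0,0,0],[0,0,-6]],[[0,0,0],[0,0,-8]],[[0,0,0],[0,0,-8]],[[0,0,0],[0,0,-8]],[[0,0,0],[0,0,-8]],[[0,0,0],[0,0,-8]],[[0,0,0],[0,0,-8]],[[0,0,0],[0,0,-8]]]'
python3 -m inch '[[[0,0,0],[0,0,-8]],[[0,0,0],[0,0,-6]],[[0,0,0],[0,0,-5]],[[0,0,0],[0,0,-3]],[[0,0,0],[0,0,0]],[[0,0,0],[0,0,0]],[[3,3,0],[0,0,0]],[[6,6.5,0],[0,0,0]],[[10,10,0],[0,0,0]],[[15,16,0],[0,0,0]]]'
python3 -m inch '[[[18,19,0],[0,0,0]],[[20,21,0],[0,0,0]],[[20,21,0],[0,0,0]],[[20,21,0],[0,0,0]],[[20,21,0],[0,0,0]],[[20,21,0],[0,0,0]],[[20,21,0],[0,0,0]],[[20,21,0],[0,0,0]],[[20,21,0],[0,0,0]],[[20,21,0],[0,0,0]]]'
python3 -m inch '[[[12,12,0],[0,0,0]],[[8,8,0],[0,0,0]],[[4,4,0],[0,0,0]],[[0,0,0],[0,0,0]],[[0,0,0],[0,0,0]],[[0,0,0],[0,0,0]],[[0,0,0],[0,0,0]],[[0,0,0],[0,0,0]],[[0,0,0],[0,0,0]],[[0,0,0],[0,0,0]]]'
python3 -c "
from h import *
target([.6223,.0269,.125],np.radians(13.65))
print(ctrl.get_state()['grip_width'])"
```

```text
time: 55.65
position: [0.4238, -0.2854, 0.2108]
tool_rot: [3.118, 0.372, 0.003]
ft_force: [0.7, -0.0, -0.8]
grip_width: 0.186
time: 56.65
position: [0.423, -0.2849, 0.2087]
tool_rot: [-2.371, -2.059, 0.0]
ft_force: [-0.3, -0.0, -2.3]
grip_width: 0.178
time: 57.65
position: [0.45, -0.2432, 0.2089]
tool_rot: [1.944, 2.468, -0.0]
ft_force: [0.6, -0.2, 0.1]
grip_width: 0.178
time: 58.65
position: [0.6059, 0.0004, 0.209]
tool_rot: [-1.941, -2.47, -0.001]
ft_force: [-0.2, -0.7, -0.9]
grip_width: 0.184
time: 59.65
position: [0.623, 0.0265, 0.209]
tool_rot: [1.943, 2.469, -0.0]
ft_force: [-0.4, 0.2, -1.0]
grip_width: 0.182
t 59.65 tcp [0.623  0.0265 0.209 ] jawyaw 13.6 tilt [ 0. -0. -1.] shift mm (tool,before turn) [ 0.6 -0.5 84. ] turn z deg -0.05 q7 0.0
0.18184671908765385
```

```bash
python3 -m inch '[[[0.6,-0.5,3],[0,0,0]],[[0,0,5],[0,0,0]],[[0,0,7],[0,0,0]],[[0,0,8],[0,0,0]],[[0,0,8],[0,0,0]],[[0,0,8],[0,0,0]],[[0,0,7],[0,0,0]],[[0,0,5],[0,0,0]],[[0,0,2],[0,0,0]],[[0,0,0],[0,0,0]]]'
python3 -m inch '[[[0,0,1],[0,0,0]],[[0,0,1],[0,0,0]],[[0,0,1],[0,0,0]],[[0,0,1],[0,0,0]],[[0,0,1],[0,0,0]],[[0,0,1],[0,0,0]],[[0,0,1],[0,0,0]],[[0,0,1],[0,0,0]],[[0,0,0],[0,0,0]],[[0,0,0],[0,0,0]]]'
python3 -m inch '[[[0,0,1],[0,0,0]],[[0,0,1],[0,0,0]],[[0,0,1],[0,0,0]],[[0,0,1],[0,0,0]],[[0,0,1],[0,0,0]],[[0,0,1],[0,0,0]],[[0,0,0],[0,0,0]],[[0,0,0],[0,0,0]],[[0,0,0],[0,0,0]],[[0,0,0],[0,0,0]]]'
python3 -c "
from h import *
target([.6223,.0269,.125],np.radians(13.65))"
```

```text
time: 60.65
position: [0.6222, 0.0271, 0.1556]
tool_rot: [-1.942, -2.469, 0.0]
ft_force: [-0.6, -0.2, -0.8]
grip_width: 0.18
time: 61.65
position: [0.6223, 0.0271, 0.1479]
tool_rot: [-1.942, -2.469, 0.0]
ft_force: [1.4, -0.3, -1.5]
grip_width: 0.18
time: 62.65
position: [0.6224, 0.0271, 0.142]
tool_rot: [1.942, 2.469, -0.0]
ft_force: [1.2, -0.6, -0.6]
grip_width: 0.18
t 62.65 tcp [0.6224 0.0271 0.142 ] jawyaw 13.6 tilt [ 0. -0. -1.] shift mm (tool,before turn) [-0.2 -0.1 17. ] turn z deg -0.03 q7 -0.03
```

```bash
python3 -m inch '[[[0,0,1],[0,0,0]],[[0,0,1],[0,0,0]],[[0,0,1],[0,0,0]],[[0,0,1],[0,0,0]],[[0,0,1],[0,0,0]],[[0,0,1],[0,0,0]],[[0,0,1],[0,0,0]],[[0,0,1],[0,0,0]],[[0,0,0],[0,0,0]],[[0,0,0],[0,0,0]]]'
python3 -m inch '[[[0,0,1],[0,0,0]],[[0,0,1],[0,0,0]],[[0,0,1],[0,0,0]],[[0,0,1],[0,0,0]],[[0,0,1],[0,0,0]],[[0,0,1],[0,0,0]],[[0,0,1],[0,0,0]],[[0,0,1],[0,0,0]],[[0,0,0.7],[0,0,0]],[[0,0,0],[0,0,0]]]'
```

```text
time: 63.65
position: [0.6223, 0.0271, 0.1339]
tool_rot: [-1.942, -2.469, 0.0]
ft_force: [0.5, -0.3, -1.5]
grip_width: 0.179
time: 64.65
position: [0.6223, 0.0271, 0.1251]
tool_rot: [-1.942, -2.469, 0.0]
ft_force: [0.4, 0.2, -1.1]
grip_width: 0.182
```

```bash
python3 -m inch '[[[0,0,0.4],[0,0,0]],[[0,0,0],[0,0,4]],[[0,0,0],[0,0,6]],[[0,0,0],[0,0,6]],[[0,0,0],[0,0,6]],[[0,0,0],[0,0,6]],[[0,0,0],[0,0,6]],[[0,0,0],[0,0,6]],[[0,0,0],[0,0,6]],[[0,0,0],[0,0,6]]]'
python3 -m inch '[[[0,0,0],[0,0,6]],[[0,0,0],[0,0,6]],[[0,0,0],[0,0,6]],[[0,0,0],[0,0,6]],[[0,0,0],[0,0,6]],[[0,0,0],[0,0,5]],[[0,0,0],[0,0,3]],[[0,0,0],[0,0,0]],[[0,0,0],[0,0,0]],[[0,0,0],[0,0,0]]]'
python3 -c "
from h import *
target([.6223,.0269,.125],np.radians(103.65));print(ctrl.get_state()['torque'])"
```

```text
time: 65.65
position: [0.6225, 0.0269, 0.125]
tool_rot: [2.831, 1.361, 0.0]
ft_force: [0.2, -0.9, -0.8]
grip_width: 0.177
time: 66.65
position: [0.6224, 0.0272, 0.125]
tool_rot: [3.119, 0.374, 0.0]
ft_force: [-0.6, -0.1, -1.1]
grip_width: 0.182
t 66.65 tcp [0.6224 0.0272 0.125 ] jawyaw -76.3 tilt [ 0. -0. -1.] shift mm (tool,before turn) [-0.2  0.3 -0. ] turn z deg 0.03 q7 -1.52
[-0.03311368  0.0675808   0.00647693]
```

```bash
python3 -m inch '[[[0,0,0],[0,0,0]],[[0,0,0],[0,0,0]],[[0,0,0],[0,0,0]],[[0,0,0],[0,0,0]],[[0,0,0],[0,0,0]],[[0,0,0],[0,0,0]],[[0,0,0],[0,0,0]],[[0,0,-2],[0,0,0]],[[0,0,-5],[0,0,0]],[[0,0,-8],[0,0,0]]]' 0.5
python3 -m inch '[[[0,0,-10],[0,0,0]],[[0,0,-12],[0,0,0]],[[0,0,-14],[0,0,0]],[[0,0,-12],[0,0,0]],[[0,0,-8],[0,0,0]],[[0,0,-4],[0,0,0]],[[0,0,0],[0,0,0]],[[-6,7.5,0],[0,0,0]],[[-15,18,0],[0,0,0]],[[-23,29,0],[0,0,0]]]'
python3 -m inch '[[[-28,35,0],[0,0,0]],[[-28,35,0],[0,0,0]],[[-28,35,0],[0,0,0]],[[-28,35,0],[0,0,0]],[[-28,35,0],[0,0,0]],[[-28,35,0],[0,0,0]],[[-28,35,0],[0,0,0]],[[-28,35,0],[0,0,0]],[[-20,25,0],[0,0,0]],[[-10.8,13.4,0],[0,0,0]]]' 0
python3 -m inch '[[[0,0,0],[0,0,-4]],[[0,0,0],[0,0,-8]],[[0,0,0],[0,0,-8.5]],[[0,0,0],[0,0,-8.5]],[[0,0,0],[0,0,-8.5]],[[0,0,0],[0,0,-8.5]],[[0,0,0],[0,0,-8.5]],[[0,0,0],[0,0,-8.5]],[[0,0,0],[0,0,-8]],[[0,0,0],[0,0,-5]]]' 
python3 -c "
from h import *
target([.4196,-.4055,.079],np.radians(-1))
d=cam('scene');crop(d,60,140,330,310,2.9,'pics/j.png',proj(d,[[.4196,-.4055,.086],[.6223,.0269,.132]]))"
```

```text
time: 67.65
position: [0.6221, 0.0271, 0.1399]
tool_rot: [-3.119, -0.373, 0.001]
ft_force: [-0.4, 1.0, -0.0]
grip_width: 0.498
time: 68.65
position: [0.5917, -0.0348, 0.1988]
tool_rot: [-3.117, -0.379, 0.002]
ft_force: [-0.2, -0.2, 0.3]
grip_width: 0.501
time: 69.65
position: [0.4163, -0.4091, 0.199]
tool_rot: [3.12, 0.364, -0.003]
ft_force: [0.5, 1.0, -0.2]
grip_width: 1.0
time: 70.65
position: [0.42, -0.4044, 0.1993]
tool_rot: [-2.221, -2.22, -0.001]
ft_force: [-0.2, 0.3, 0.7]
grip_width: 1.001
t 70.65 tcp [ 0.42   -0.4044  0.1993] jawyaw -0.0 tilt [-0.001  0.001 -1.   ] shift mm (tool,before turn) [ -1.2  -0.3 120.3] turn z deg 0.98 q7 0.69
```

View pics/j.png

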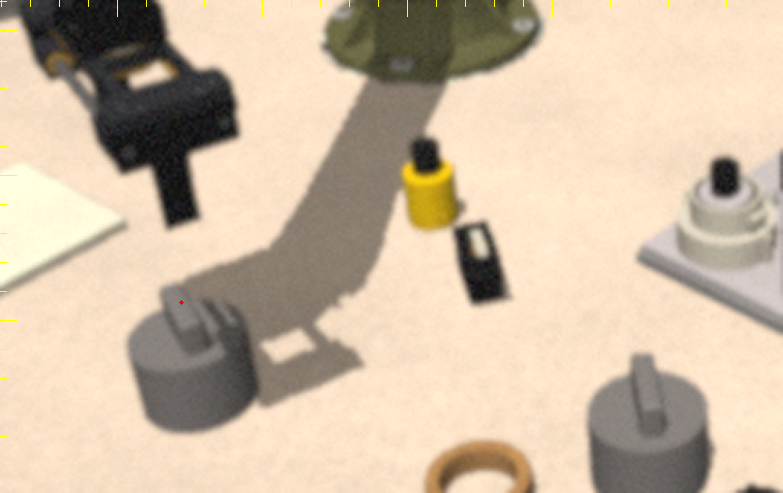

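```bash
python3 -m inch '[[[-1.2,-0.3,8],[0,0,1]],[[0,0,15],[0,0,0]],[[0,0,18],[0,0,0]],[[0,0,18],[0,0,0]],[[0,0,18],[0,0,0]],[[0,0,16],[0,0,0]],[[0,0,12],[0,0,0]],[[0,0,9],[0,0,0]],[[0,0,4.5],[0,0,0]],[[0,0,1.5],[0,0,0]]]'
python3 -m inch '[[[0,0,0],[0,0,0]],[[0,0,0],[0,0,0]],[[0,0,0],[0,0,0]],[[0,0,0],[0,0,0]],[[0,0,0],[0,0,0]],[[0,0,0],[0,0,0]],[[0,0,0],[0,0,0]],[[0,0,0],[0,0,0]],[[0,0,0],[0,0,0]],[[0,0,0],[0,0,0]]]' 1 10
python3 -m inch '[[[0,0,0],[0,0,0]],[[0,0,0],[0,0,0]],[[0,0,0],[0,0,0]],[[0,0,0],[0,0,0]],[[0,0,0],[0,0,0]],[[0,0,0],[0,0,0]],[[0,0,0],[0,0,0]],[[0,0,0],[0,0,0]],[[0,0,0],[0,0,0]],[[0,0,0],[0,0,0]]]' 0
python3 -m inch '[[[0,0,0],[0,0,4]],[[0,0,0],[0,0,8]],[[0,0,0],[0,0,8.5]],[[0,0,0],[0,0,8.5]],[[0,0,0],[0,0,8.5]],[[0,0,0],[0,0,8.5]],[[0,0,0],[0,0,8.5]],[[0,0,0],[0,0,8.5]],[[0,0,0],[0,0,8.5]],[[0,0,0],[0,0,8.5]]]' 
python3 -m inch '[[[0,0,0],[0,0,6]],[[0,0,0],[0,0,4]],[[0,0,0],[0,0,0]],[[0,0,0],[0,0,0]],[[0,0,0],[0,0,0]],[[0,0,0],[0,0,0]],[[0,0,0],[0,0,0]],[[0,0,0],[0,0,0]],[[0,0,0],[0,0,0]],[[0,0,0],[0,0,0]]]' 
python3 -m inch '[[[0,0,0],[0,0,0]],[[0,0,0],[0,0,0]],[[0,0,0],[0,0,0]],[[0,0,0],[0,0,0]],[[0,0,0],[0,0,0]],[[0,0,0],[0,0,0]],[[0,0,0],[0,0,0]],[[0,0,0],[0,0,0]],[[0,0,0],[0,0,0]],[[0,0,0],[0,0,0]]]' 1 40
python3 -m inch '[[[0,0,-4],[0,0,0]],[[0,0,-8],[0,0,0]],[[0,0,-14],[0,0,0]],[[0,0,-17],[0,0,0]],[[0,0,-18],[0,0,0]],[[0,0,-18],[0,0,0]],[[0,0,-18],[0,0,0]],[[0,0,-16],[0,0,0]],[[0,0,-11],[0,0,0]],[[0,0,-6],[0,0,0]]]'
python3 -c "
from h import *
target([.5154,.0009,.125],np.radians(13.65))
print(ctrl.get_state()['torque'])"
```

```text
time: 71.7
position: [0.4194, -0.4067, 0.0794]
tool_rot: [-2.248, -2.194, 0.0]
ft_force: [0.2, -0.1, -0.1]
grip_width: 1.002
time: 72.7
position: [0.4193, -0.4071, 0.0802]
tool_rot: [2.248, 2.194, -0.001]
ft_force: [-2.5, 0.4, 4.4]
grip_width: 0.648
time: 73.7
position: [0.4194, -0.4069, 0.0799]
tool_rot: [2.248, 2.194, -0.0]
ft_force: [-0.2, 0.4, 0.2]
grip_width: 1.004
time: 74.7
position: [0.4195, -0.4068, 0.0799]
tool_rot: [3.133, 0.227, -0.0]
ft_force: [-0.1, 0.2, -0.4]
grip_width: 1.003
time: 75.7
position: [0.4194, -0.4069, 0.0799]
tool_rot: [3.141, -0.038, -0.0]
ft_force: [-0.0, -0.1, 0.4]
grip_width: 0.999
time: 76.7
position: [0.4194, -0.407, 0.0799]
tool_rot: [3.141, -0.038, 0.0]
ft_force: [0.8, -0.5, -1.4]
grip_width: 0.179
time: 77.7
position: [0.4199, -0.4073, 0.2119]
tool_rot: [3.14, -0.038, 0.003]
ft_force: [-0.4, -0.8, -0.9]
grip_width: 0.182
t 77.7 tcp [ 0.4199 -0.4073  0.2119] jawyaw -91.4 tilt [ 0.002 -0.002 -1.   ] shift mm (tool,before turn) [  85.5 -410.5   86.4] turn z deg 74.97 q7 -0.86
[ 0.07182533 -0.00623886 -0.04429902]
```

```bash
python3 -m inch '[[[0,0,0],[0,0,-2]],[[0,0,0],[0,0,-4]],[[0,0,0],[0,0,-7]],[[0,0,0],[0,0,-8]],[[0,0,0],[0,0,-8]],[[0,0,0],[0,0,-8]],[[0,0,0],[0,0,-8]],[[0,0,0],[0,0,-8]],[[0,0,0],[0,0,-8]],[[0,0,0],[0,0,-8]]]'
python3 -m inch '[[[0,0,0],[0,0,-8]],[[0,0,0],[0,0,-8]],[[0,0,0],[0,0,-8]],[[0,0,0],[0,0,-7]],[[0,0,0],[0,0,-3.5]],[[0,0,0],[0,0,-1.5]],[[0,0,0],[0,0,0]],[[0,0,0],[0,0,0]],[[0,0,0],[0,0,0]],[[0,0,0],[0,0,0]]]'
python3 -c "
from h import *
target([.5154,.0009,.125],np.radians(13.65))"
```

```text
time: 78.7
position: [0.4191, -0.4066, 0.2095]
tool_rot: [-2.604, -1.755, 0.001]
ft_force: [1.4, -0.1, -1.6]
grip_width: 0.184
time: 79.7
position: [0.4194, -0.4068, 0.2099]
tool_rot: [-1.943, -2.469, 0.0]
ft_force: [-0.7, -0.1, -0.9]
grip_width: 0.183
t 79.7 tcp [ 0.4194 -0.4068  0.2099] jawyaw 13.6 tilt [-0. -0. -1.] shift mm (tool,before turn) [373.7 189.1  84.8] turn z deg -0.05 q7 0.94
```

```bash
python3 -m inch '[[[4,2,0],[0,0,0]],[[10,5,0],[0,0,0]],[[18,9,0],[0,0,0]],[[22,11,0],[0,0,0]],[[22,11,0],[0,0,0]],[[22,11,0],[0,0,0]],[[22,11,0],[0,0,0]],[[22,11,0],[0,0,0]],[[22,11,0],[0,0,0]],[[22,11,0],[0,0,0]]]'
python3 -m inch '[[[22,11,0],[0,0,0]],[[22,11,0],[0,0,0]],[[22,11,0],[0,0,0]],[[22,11,0],[0,0,0]],[[22,11,0],[0,0,0]],[[22,11,0],[0,0,0]],[[22,11,0],[0,0,0]],[[18,9,0],[0,0,0]],[[10,5,0],[0,0,0]],[[5.7,2.1,0],[0,0,0]]]'
python3 -m inch '[[[0,0,0],[0,0,0]],[[0,0,0],[0,0,0]],[[0,0,0],[0,0,0]],[[0,0,0],[0,0,0]],[[0,0,0],[0,0,0]],[[0,0,0],[0,0,0]],[[0,0,0],[0,0,0]],[[0,0,0],[0,0,0]],[[0,0,0],[0,0,0]],[[0,0,0],[0,0,0]]]'
python3 -c "
from h import *
target([.5154,.0009,.126],np.radians(13.65))"
```

```text
time: 80.7
position: [0.4662, -0.202, 0.21]
tool_rot: [1.941, 2.47, 0.0]
ft_force: [0.8, -0.9, -0.6]
grip_width: 0.179
time: 81.7
position: [0.5122, 0.0017, 0.2099]
tool_rot: [1.94, 2.471, -0.0]
ft_force: [-0.7, -0.4, -1.6]
grip_width: 0.18
time: 82.7
position: [0.5123, 0.0002, 0.2098]
tool_rot: [1.942, 2.469, -0.0]
ft_force: [0.2, -0.4, -1.7]
grip_width: 0.18
t 82.7 tcp [5.123e-01 2.000e-04 2.098e-01] jawyaw 13.6 tilt [-0. -0. -1.] shift mm (tool,before turn) [-0.   3.2 83.8] turn z deg -0.03 q7 0.16
```

```bash
python3 -m inch '[[[0,1.6,3],[0,0,0]],[[0,1.6,5],[0,0,0]],[[0,0,7],[0,0,0]],[[0,0,8],[0,0,0]],[[0,0,8],[0,0,0]],[[0,0,8],[0,0,0]],[[0,0,7],[0,0,0]],[[0,0,5],[0,0,0]],[[0,0,2],[0,0,0]],[[0,0,0],[0,0,0]]]'
python3 -m inch '[[[0,0,1],[0,0,0]],[[0,0,1],[0,0,0]],[[0,0,1],[0,0,0]],[[0,0,1],[0,0,0]],[[0,0,1],[0,0,0]],[[0,0,1],[0,0,0]],[[0,0,1],[0,0,0]],[[0,0,1],[0,0,0]],[[0,0,0],[0,0,0]],[[0,0,0],[0,0,0]]]'
python3 -m inch '[[[0,0,1],[0,0,0]],[[0,0,1],[0,0,0]],[[0,0,1],[0,0,0]],[[0,0,1],[0,0,0]],[[0,0,1],[0,0,0]],[[0,0,1],[0,0,0]],[[0,0,0],[0,0,0]],[[0,0,0],[0,0,0]],[[0,0,0],[0,0,0]],[[0,0,0],[0,0,0]]]'
python3 -c "
from h import *
target([.5154,.0009,.126],np.radians(13.65))"
```

```text
time: 83.7
position: [0.5154, 0.0009, 0.1566]
tool_rot: [-1.942, -2.469, 0.0]
ft_force: [-0.2, -1.3, -0.7]
grip_width: 0.181
time: 84.7
position: [0.5154, 0.0009, 0.1488]
tool_rot: [1.942, 2.469, -0.0]
ft_force: [-0.1, 1.0, -1.1]
grip_width: 0.182
time: 85.7
position: [0.5155, 0.0009, 0.1429]
tool_rot: [1.942, 2.469, -0.0]
ft_force: [-0.8, -0.4, -1.6]
grip_width: 0.181
t 85.7 tcp [0.5155 0.0009 0.1429] jawyaw 13.6 tilt [ 0. -0. -1.] shift mm (tool,before turn) [ 0.  -0.1 16.9] turn z deg -0.03 q7 0.13
```

```bash
python3 -m inch '[[[0,0,1],[0,0,0]],[[0,0,1],[0,0,0]],[[0,0,1],[0,0,0]],[[0,0,1],[0,0,0]],[[0,0,1],[0,0,0]],[[0,0,1],[0,0,0]],[[0,0,1],[0,0,0]],[[0,0,1],[0,0,0]],[[0,0,0],[0,0,0]],[[0,0,0],[0,0,0]]]'
python3 -m inch '[[[0,0,1],[0,0,0]],[[0,0,1],[0,0,0]],[[0,0,1],[0,0,0]],[[0,0,1],[0,0,0]],[[0,0,1],[0,0,0]],[[0,0,1],[0,0,0]],[[0,0,1],[0,0,0]],[[0,0,1],[0,0,0]],[[0,0,0.7],[0,0,0]],[[0,0,0],[0,0,0]]]'
```

```text
time: 86.7
position: [0.5154, 0.0009, 0.1348]
tool_rot: [1.942, 2.469, -0.0]
ft_force: [0.3, 0.5, -0.1]
grip_width: 0.184
time: 87.7
position: [0.5153, 0.0009, 0.126]
tool_rot: [-1.942, -2.469, 0.0]
ft_force: [-0.1, -0.5, -1.3]
grip_width: 0.181
```

Down on the shoulder; twist 90° and release.

```bash
python3 -m inch '[[[0,0,0.4],[0,0,0]],[[0,0,0],[0,0,4]],[[0,0,0],[0,0,6]],[[0,0,0],[0,0,6]],[[0,0,0],[0,0,6]],[[0,0,0],[0,0,6]],[[0,0,0],[0,0,6]],[[0,0,0],[0,0,6]],[[0,0,0],[0,0,6]],[[0,0,0],[0,0,6]]]'
python3 -m inch '[[[0,0,0],[0,0,6]],[[0,0,0],[0,0,6]],[[0,0,0],[0,0,6]],[[0,0,0],[0,0,6]],[[0,0,0],[0,0,6]],[[0,0,0],[0,0,5]],[[0,0,0],[0,0,3]],[[0,0,0],[0,0,0]],[[0,0,0],[0,0,0]],[[0,0,0],[0,0,0]]]'
python3 -c "
from h import *
target([.5154,.0009,.126],np.radians(103.65));print(ctrl.get_state()['torque'])"
python3 -m inch '[[[0,0,0],[0,0,0]],[[0,0,0],[0,0,0]],[[0,0,0],[0,0,0]],[[0,0,0],[0,0,0]],[[0,0,0],[0,0,0]],[[0,0,0],[0,0,0]],[[0,0,0],[0,0,0]],[[0,0,-2],[0,0,0]],[[0,0,-5],[0,0,0]],[[0,0,-8],[0,0,0]]]' 0.5
python3 -m inch '[[[0,0,-10],[0,0,0]],[[0,0,-12],[0,0,0]],[[0,0,-14],[0,0,0]],[[0,0,-14],[0,0,0]],[[0,0,-14],[0,0,0]],[[0,0,-10],[0,0,0]],[[0,0,-6],[0,0,0]],[[0,15,0],[0,0,0]],[[0,25,0],[0,0,0]],[[0,30,0],[0,0,0]]]'
python3 -m inch '[[[0,30,0],[0,0,0]],[[0,30,0],[0,0,0]],[[0,30,0],[0,0,0]],[[0,30,0],[0,0,0]],[[0,30,0],[0,0,0]],[[0,20,0],[0,0,0]],[[0,10,0],[0,0,0]],[[0,0,0],[0,0,0]],[[0,0,0],[0,0,0]],[[0,0,0],[0,0,0]]]'
python3 - <<'E'
from h import *
a=cam("top");b=cam("scene")
crop(a,235,130,345,255,4.5,"pics/k1.png");crop(b,270,120,420,290,3.3,"pics/k2.png")
A,B=cv2.imread("pics/k1.png"),cv2.imread("pics/k2.png");h=560
B=B[:h];B=cv2.copyMakeBorder(B,0,max(0,A.shape[0]-B.shape[0]),0,0,cv2.BORDER_CONSTANT);B=B[:A.shape[0],:,:]
cv2.imwrite("pics/k.png",np.hstack([A,B])[:, :990] if False else cv2.resize(np.hstack([A,B]),(800,int(A.shape[0]*800/(A.shape[1]+B.shape[1])))))
E
```

```text
time: 88.7
position: [0.5155, 0.0009, 0.1258]
tool_rot: [2.831, 1.362, 0.0]
ft_force: [0.9, -0.5, -1.0]
grip_width: 0.182
time: 89.7
position: [0.5154, 0.0009, 0.1257]
tool_rot: [3.119, 0.374, 0.0]
ft_force: [-0.6, 0.2, -1.6]
grip_width: 0.184
t 89.7 tcp [0.5154 0.0009 0.1257] jawyaw -76.3 tilt [ 0. -0. -1.] shift mm (tool,before turn) [-0.   0.  -0.3] turn z deg 0.02 q7 -1.43
[0.02172081 0.00671898 0.04567557]
time: 90.7
position: [0.5152, 0.0009, 0.1409]
tool_rot: [-3.119, -0.373, 0.001]
ft_force: [-0.1, 0.4, -0.5]
grip_width: 0.502
time: 91.7
position: [0.5318, -0.0682, 0.2201]
tool_rot: [3.119, 0.375, -0.002]
ft_force: [1.3, 0.1, 0.6]
grip_width: 0.501
time: 92.7
position: [0.5745, -0.24, 0.2209]
tool_rot: [-3.118, -0.376, -0.0]
ft_force: [-0.0, 0.2, 0.4]
grip_width: 0.5
```

View pics/k.png

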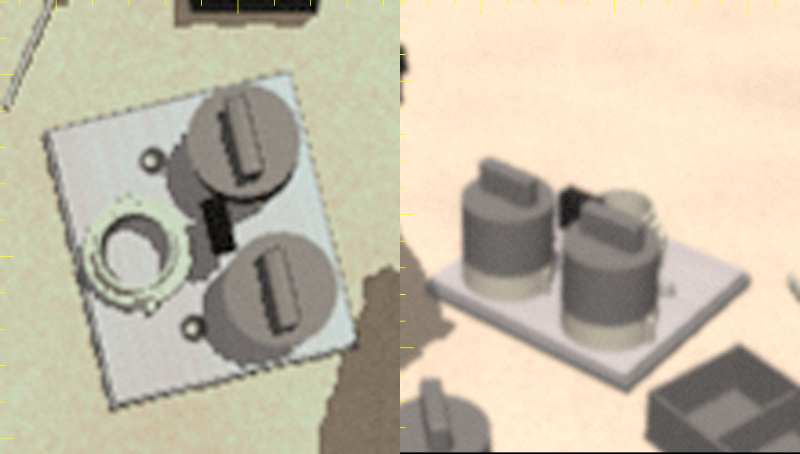

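```bash
python3 -c "
from bench import close_job
print(close_job())"
```

```text
the job is handed in; nothing more can be done
None
```

The job is handed in, at about 93 s of the 210 s allowed, with all the requested steps done. No verdict is reported.

- **Plate:** I carried it to the bed, its holes dropped over both pins, and it lies flat. The arm's height at release was 93.5 mm, as expected. A later push along its length showed it sitting about 1.4 mm off my first estimate, within the hole clearance, so I used that position for placing.
- **Canisters:** Two were present. The first went into housing 2 and the second into housing 3. The yellow look-alike was left alone.
- **Caps:** Both were lowered onto their shoulders and turned 90° with almost no resistance, so the bars point along the ribs. I did not try pulling them to test the lock.
- **Left as they were:** Housing 1 is empty and uncapped. The third cap was knocked aside during the run; I didn't need it and didn't touch it.

The last views from both cameras showed the plate seated, both caps down on their shoulders with bars along the plate's x axis, and the gripper clear. None of my checks failed or disagreed.

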